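Build a gearmotor foot-shim pack, pressing each shim flat

ROBOT

A 6-joint arm with a two-finger parallel gripper is mounted at the origin on the work surface. World frame = base frame: x ahead of the robot, y to its left, z up, the work surface at z = 0. Lengths are in mm, angles in rad, forces in N, time in s.
With the tool pointing down it reaches from about 275 to 1000 mm from the base axis. Payload 8.4 kg.
Tool frame: the origin (TCP) lies between the finger pads; the fingertips stand tcp_to_tips ahead of it and the grasp point (between the pads) lies 5 mm behind it (tcp_to_tips is the distance from the TCP to the fingertips, in mm); z points along the fingers, x is the direction in which the jaws open and shut, and the axes are right-handed (so a half turn about z gives the same grasp; the last joint's range is limited). The gripper opens to 85 mm and grips with 20 to 120 N. Pads are 22 mm wide; open, the fingers measure 114 mm over their backs; the gripper's body (76 mm by 85 mm) begins 54 mm behind the grasp point. The pads swing forward as they close: fully open they stand 13 mm farther back than shut.
Start: joints at [1.334, 0.353, 1.633, -0, 1.155, -0.002], TCP at [145.404, 607.853, 245.281] pointing down, gripper open.
Joint ranges: [-2.63, 2.63], [-0.92, 2.1], [0.06, 2.66], [-1.3, 4.44], [0, 2.69], [-3.02, 3.02]. Speed limits (rad/s): [2.22, 2.22, 2.79, 3.14, 3.14, 3.14].

INTERFACE

Orientations are given as a 3x3 rotation matrix whose columns are the frame's x, y, z axes.
In Python, from rig import * gives the robot as it stands.
- The arm moves only by the tool send_rows, never from a script. Its argument "deltas" is a list of rows, each an object with "delta_pos": the shift along the tool's x, y, z in units of 30 mm (1.0 is 30 mm), a list of three; "yaw": the turn about the tool's z in units of 6 degrees (1.0 is 6 degrees); "claw": the opening, from 0 (shut) to 1 (fully open). A call has 1 to 20 rows; each row shifts and turns the pose as measured when the row begins, along the tool's axes as they then stand; what a row does not reach is not made up. A row lasts 1/10 s, in which the tool goes at most 50 mm and 8.59 degrees, less where a joint would pass 70% of its speed; a pose out of reach is approached as far as the arm can. A call is refused whole if a number of a shift passes 1 or a number of a turn 1, either way. A call with a gripper value outside its range is refused whole. The fingers move at their own pace and stop on an object; "grip_force" is the grip in N (left out, the last holds). Time passes only in rows, so rows that do not move let the fingers close. It gives the time, the measured TCP pose, the force and the opening at its end, in the units of the state.
- read_state(): the state, without advancing time (a new reading comes with each control period).
- camera(name): name is "scene" or "top" or "wrist"; returns (picture, depth): 400x640x3 uint8, red, green, blue; 400x640 float32, mm along the optical axis (not along the pixel's ray), 0 where there is no reading.
- camera_info(name): a dict with "intrinsics" (3x3 intrinsics, pixels), "rvec" (rotation vector, rad) and "tvec" (3), from world to camera coordinates, as OpenCV has them; the wrist camera has in their place "hand_eye" (4x4, takes a point from camera to tool coordinates, whose origin is the TCP and whose axes are the tool frame's). Camera axes: x right, y down, z forward; pixel columns grow to the right and rows downward; lengths in mm; the calibration is good to about 2 mm. A picture is of the moment at which its call begins: read the wrist's pose just before it. camera_info takes no time and is no camera call.
- sign_off(): hands the job in, once; it reports no verdict.
The state is a dict: "t": time; "q": joint angles; "dq": joint speeds; "effort": joint torques, N m; "position": TCP position; "orientation": TCP orientation; "ft_force": force on the tool from outside, world axes, zero at the start; "wrist_torque": the same for the moment, N m; "gripper_width": opening from 0.0 (shut) to 1.0 (fully open).
Only numpy, scipy, OpenCV 4.12 (cv2) and the standard library are available. Lean on these libraries where they do the work, as an engineer would, in place of code of your own. Each camera call takes 0.05 s, during which the arm holds its last target. There are 200 camera calls.

TASK

Build the shim pack for the gearmotor's foot in the nest, all slots towards the yellow spring clip: dark steel shim at the bottom, thin brass one in the middle, bright aluminium one on top. Set each shim in the nest and let go of it, then press it down from above with closed fingertips, firmly and for a moment (about 15 to 20 N, never over 80 N), until you feel that it lies flat on what is under it, and only then add the next. Leave the other shims, the screwdriver and the bottle where they lie.

Things in the scene. Friction and masses are not known exactly. Their poses are not given: they have to be found in the camera images.
- nest: fixed shim nest: aluminium base 150 x 110 x 12 mm, raised seat in its middle, six bright bullet-nosed steel dowels with tops 60 mm above the belt, yellow spring clip at its -x end. Origin: centre of the base's underside, on the belt; x points from the clip to the two end dowels, z up; x is within 20 degrees of straight away from the robot
- nest_end (a point): point between the two 8 mm end dowels (at nest x = +39, y = +-15 mm), 35 mm along +x from the seat's centre, at seat height: the shims' closed ends bear on the dowels here
- nest_side (a point): point midway between the two left 7 mm side dowels, at x = 0, y = +30 mm, seat height. Side dowels stand at x = +-26, y = +-30 mm: 53 mm between them for a 50 mm wide shim; on each long side 45 mm is free between the dowels for a finger, down to the base top 14 mm below the seat
- seat: raised steel seat of the nest, 62 x 38 mm (narrower than a shim). Origin: centre of its top face, 26 mm above the belt; axes as the nest's. A shim is right when its origin is over this point, its axes parallel to these; its underside is then 0 (steel), 10 (brass) or 16 mm (aluminium) above it
- clip (a joint): two-fingered spring clip, hinged at nest x = -39 mm, 14 mm above the belt; 0 at rest, leaning 0.22 rad in over the seat; grows in rad as pushed outward (-x), up to 0.8. It pushes each shim against the end dowels and resists it with about 5 to 10 N all the way down, so a shim let go early hangs high or tilted until pressed home, where it turns firm
- clip_bend (a point): innermost bend of the clip; at rest at nest x = -30 mm, 54 mm above the belt (moves with the clip). Lips flare out above it to x = -38 mm, 74 mm above the belt, and lead a shim in; a shim passing down wedges the clip outward
- steel_shim: dark steel U-shaped shim, 70 x 50 x 10 mm, slot 11 mm wide and 32 mm long, about 0.25 kg; solid at its origin. Origin: underside centre; x along its length with the slot opening at its -x end, z up. At the start it lies flat on the belt, its slot roughly (within 35 degrees) towards the robot.
- brass_shim: brass U-shaped shim, 70 x 50 x 6 mm, same slot, about 0.16 kg. Origin: underside centre; x along its length with the slot opening at its -x end, z up. At the start it lies flat on the belt, its slot roughly (within 35 degrees) towards the robot.
- alu_shim: bright aluminium U-shaped shim, 70 x 50 x 8 mm, same slot, about 0.07 kg. Origin: underside centre; x along its length with the slot opening at its -x end, z up. At the start it lies flat on the belt, its slot roughly (within 35 degrees) towards the robot.
- steel_shim_mouth (a point): middle of the steel shim's slot mouth, 35 mm towards -x from its centre, at half its thickness
- brass_shim_mouth (a point): middle of the brass shim's slot mouth, 35 mm towards -x from its centre, at half its thickness
- alu_shim_mouth (a point): middle of the aluminium shim's slot mouth, 35 mm towards -x from its centre, at half its thickness
- blue_shim: blue plastic shim, 60 x 44 x 5 mm, not wanted: leave it. Origin: underside centre
- green_shim: green plastic shim, 60 x 44 x 4 mm, not wanted: leave it. Origin: underside centre
- screwdriver: screwdriver, 200 mm long, lying on the belt: leave it
- locker: small red bottle with white cap, 38 mm across, 95 mm tall, standing: leave it. Origin: underside centre
- gearmotor: fixed gearmotor with blue gearbox, 410 mm long, 145 mm wide, 195 mm tall, along x at the right side: an obstacle. Origin: on the belt below its axis
- estop: fixed yellow emergency-stop box 72 x 72 mm, 87 mm tall with its red mushroom: an obstacle. Origin: underside centre
Things that resemble listed ones, but are neither listed nor needed, are in the scene too. Of the things that look like the brass_shim, the smallest one is meant.

How it is judged:
By the outcome, as a careful person would: the job done as asked, in the order asked, and still so for the second after the job is handed in, with the robot touching nothing.
It also fails if it takes over 72 s, if anything falls off the work surface, if the arm or the gripper's body presses on something with over 40 N, if the wrist force passes 120 N, or if a joint passes its speed limit or range.

## Working session

There is one attempt and no reset: what is moved stays moved. The work goes in short steps, Python scripts to look and compute and a tool call to move; the robot and the scene stay as the last step left them, time stands still between calls to the robot, and variables do not carry over. Pictures are saved under pics/ and viewed, about 8 in all and at most 12, crops included, and the job is handed in when it is done.

Besides the shell and the picture viewer there is one more tool, called after "Call:" by a JSON object that holds its "op" and its "data", one argument or row to a line. send_rows: Moves the arm, as the interface text tells. Its arguments: {"type":"object","properties":{"deltas":{"type":"array","items":{"type":"object","properties":{"delta_pos":{"type":"array","items":{"type":"number"}},"yaw":{"type":"number"},"claw":{"type":"number"}}}},"grip_force":{"type":"number"}},"required":["deltas"]}

```bash
ls; mkdir -p pics; python3 - <<'E'
from rig import *
import cv2,numpy as np,json
np.set_printoptions(precision=4,suppress=True)
s=read_state(); print({k:np.round(v,3).tolist() for k,v in s.items()})
for n in("top","scene"):
    p,d=camera(n); np.savez(''+n+'0.npz',p=p,d=d); cv2.imwrite(f'pics/{n}0.png',p[:,:,::-1]); print(n,camera_info(n))
print(camera_info("wrist"))
E
```

```text
pics
{'t': 0.0, 'q': [1.334, 0.354, 1.634, -0.0, 1.155, -0.002], 'dq': [0.001, -0.001, 0.0, -0.001, -0.001, 0.001], 'effort': [0.001, -60.524, -34.206, 0.0, 0.009, -0.0], 'position': [145.298, 607.395, 244.555], 'orientation': [[0.233, 0.973, -0.0], [0.973, -0.233, -0.001], [-0.001, -0.0, -1.0]], 'ft_force': [0.35, 0.115, -0.322], 'wrist_torque': [-0.017, 0.017, -0.007], 'gripper_width': 0.999}
top {'intrinsics': array([[462.2662,   0.    , 318.6453],
       [  0.    , 462.2662, 197.9607],
       [  0.    ,   0.    ,   1.    ]]), 'rvec': array([ 2.2065, -2.1781,  0.0731]), 'tvec': array([ -55.7629,  556.7394, 1307.7509])}
scene {'intrinsics': array([[392.8591,   0.    , 326.1328],
       [  0.    , 392.8591, 196.0617],
       [  0.    ,   0.    ,   1.    ]]), 'rvec': array([ 1.367 ,  2.0157, -0.9823]), 'tvec': array([ 220.9543, -273.351 , 1853.2792])}
{'intrinsics': array([[280.8117,   0.    , 319.187 ],
       [  0.    , 280.8117, 196.1822],
       [  0.    ,   0.    ,   1.    ]]), 'hand_eye': array([[   1.    ,    0.0009,   -0.0003,   -0.6162],
       [  -0.0008,    0.9647,    0.2635,  -65.6551],
       [   0.0005,   -0.2635,    0.9647, -128.807 ],
       [   0.    ,    0.    ,    0.    ,    1.    ]])}
```

View pics/top0.png

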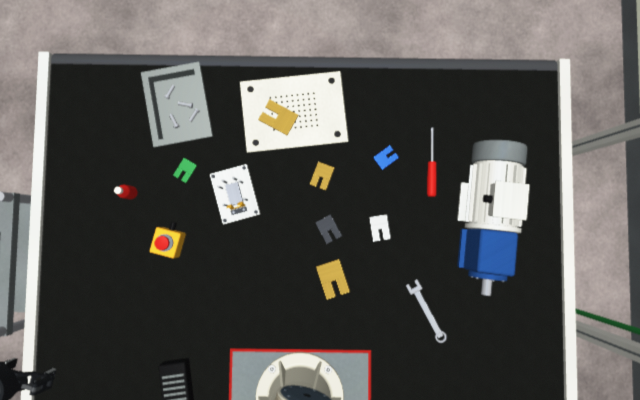

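View pics/scene0.png

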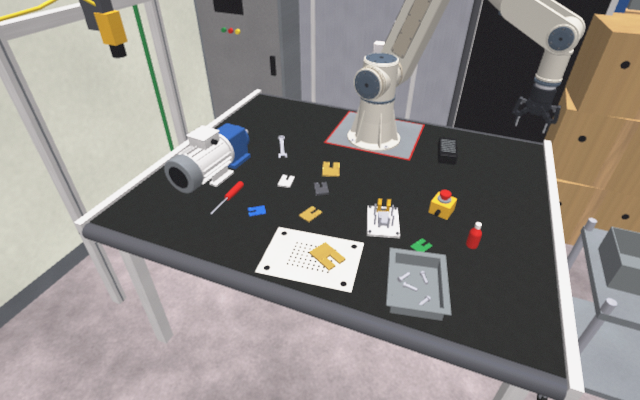

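The top view shows the nest at (235,194) with its clip towards the robot, dark steel at (328,229) and bright aluminium at (379,228). Three things look like the brass shim: (322,176), (333,280) and (278,117) on the white plate. The smallest looks like (322,176). Not wanted: blue (386,157), green (185,170).

```bash
cat > h.py <<'E'
import cv2,numpy as np
from rig import *
np.set_printoptions(precision=3,suppress=True)
def pose(name,st=None):
    """K,R,o : world point = o + s * R @ K^-1 [u,v,1]"""
    c=camera_info(name)
    if name=='wrist':
        H=c['hand_eye']; Rt=np.array(st['orientation']); return c['intrinsics'],Rt@H[:3,:3],np.array(st['position'])+Rt@H[:3,3]
    R=cv2.Rodrigues(c['rvec'])[0]; return c['intrinsics'],R.T,-R.T@c['tvec']
def ray(P,uv,z):
    K,R,o=P; uv=np.atleast_2d(uv).astype(float)
    d=(R@np.linalg.inv(K)@np.c_[uv,np.ones(len(uv))].T).T
    return o+d*((z-o[2])/d[:,2])[:,None]
def proj(P,X):
    K,R,o=P; c=(np.atleast_2d(X)-o)@R; c=c@K.T; return c[:,:2]/c[:,2:]
def rect(P,mask,z):
    """largest contour -> plane z -> centre, long dir angle (towards closed end), sizes"""
    cs=cv2.findContours(mask.astype(np.uint8),cv2.RETR_EXTERNAL,cv2.CHAIN_APPROX_NONE)[0]
    c=max(cs,key=cv2.contourArea); W=ray(P,c[:,0,:],z)[:,:2].astype(np.float32)
    (cx,cy),(w,h),a=cv2.minAreaRect(W); a=np.radians(a if w>h else a+90)
    ctr=np.array([cx,cy]); u=np.array([np.cos(a),np.sin(a)])
    m=cv2.moments(W.reshape(-1,1,2)); g=np.array([m['m10'],m['m01']])/m['m00']
    if (g-ctr)@u<0: u=-u
    return ctr,np.degrees(np.arctan2(u[1],u[0])),(max(w,h),min(w,h)),c
E
python3 - <<'E'
from h import *
import rig; print([ (k,getattr(rig,k)) for k in dir(rig) if 'tip' in k.lower()])
f=np.load('top0.npz');p=f['p'];d=f['d'];P=pose('top');hsv=cv2.cvtColor(p,cv2.COLOR_RGB2HSV)
def dd(u,v): return d[v,u], ray(P,[u,v],0)[0], P[2]+ (P[1]@np.linalg.inv(P[0])@[u,v,1])*d[v,u]
for n,uv,z in (('steel',(328,225),10),('alu',(379,225),8),('brass',(322,171),6),('brassB',(333,273),6),('brassC',(275,113),10),('blue',(382,158),5),('green',(186,165),4)):
    w=np.zeros(p.shape[:2],bool);u,v=uv;w[v-30:v+30,u-28:u+28]=1
    col=p[v,u].astype(int); m=(np.abs(p.astype(int)-col).max(2)<(18 if n=='steel' else 70))&w
    n_,lab=cv2.connectedComponents(m.astype(np.uint8)); m=lab==lab[v,u]
    r=rect(P,m,z);print(n,col,r[:3],m.sum(),'depth z',dd(u,v)[2])
for u,v in((235,190),(227,178),(220,215),(245,215)): print(u,v,p[v,u],dd(u,v)[2])
cr=[cv2.resize(p[y-30:y+30,x-30:x+30,::-1],(266,266),interpolation=cv2.INTER_CUBIC) for x,y in((328,228),(322,176),(235,194))]
cv2.imwrite('pics/crop0.png',np.hstack(cr))
E
```

```text
[('tcp_to_tips', 14.0)]
steel [84 88 95] (array([470.335, -76.169]), np.float64(28.977087020874023), (68.67800903320312, 49.58226013183594)) 344 depth z [480.418 -76.491   8.391]
alu [241 243 242] (array([ 474.995, -224.549]), np.float64(9.702254295349121), (70.68927764892578, 49.329437255859375)) 384 depth z [ 482.278 -222.785   11.836]
brass [208 174  79] (array([623.369, -56.005]), np.float64(-19.810096740722656), (70.26582336425781, 49.22222137451172)) 369 depth z [636.382 -57.315   7.994]
brassB [211 177  81] (array([326.337, -90.809]), np.float64(19.0229434967041), (97.83533477783203, 68.80020904541016)) 753 depth z [343.864 -92.286  10.339]
brassC [230 227 205] (array([806.027,  83.551]), np.float64(-179.14040476083755), (174.42527770996094, 160.8568878173828)) 2628 depth z [807.236  82.895  -2.062]
blue [ 67 138 238] (array([ 680.221, -241.728]), np.float64(127.04506301879884), (59.88399124145508, 44.35059356689453)) 280 depth z [ 676.939 -231.349    6.308]
green [ 75 190 101] (array([634.592, 341.819]), np.float64(-29.87688827514649), (59.98257827758789, 43.90116882324219)) 275 depth z [649.805 339.353  -1.51 ]
235 190 [201 208 218] [576.278 189.546  28.532]
227 178 [245 247 246] [611.811 216.108  13.208]
220 215 [144 146 142] [505.298 235.828   1.94 ]
245 215 [242 244 243] [505.927 161.609  15.104]
```

View pics/crop0.png

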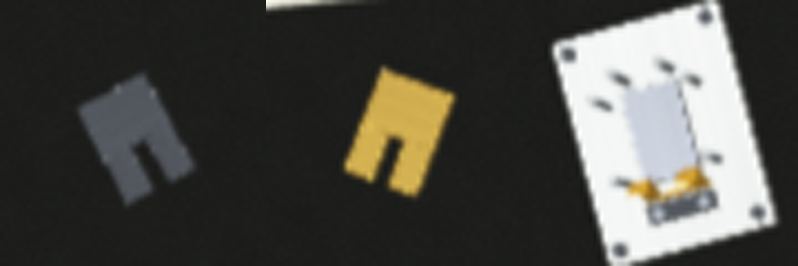

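Crops of the steel at (328,228), the smallest brass at (322,176) and the nest at (235,194) agree with the descriptions. Brass measures 70 x 49 mm at about (623,-56); its look-alike at (333,280) is 98 x 69 mm, and the one on the plate is clearly larger too. I'll go over the nest first for a close measurement.

Call:
{"op": "send_rows", "data": {
  "deltas": [
    {"delta_pos":[-0.61,0.97,0],"yaw":0,"claw":1},
    {"delta_pos":[-0.61,0.97,0],"yaw":0,"claw":1},
    {"delta_pos":[-0.61,0.97,0],"yaw":0,"claw":1},
    {"delta_pos":[-0.61,0.97,0],"yaw":0,"claw":1},
    {"delta_pos":[-0.61,0.97,0],"yaw":0,"claw":1},
    {"delta_pos":[-0.61,0.97,0],"yaw":0,"claw":1},
    {"delta_pos":[-0.61,0.97,0],"yaw":0,"claw":1},
    {"delta_pos":[-0.61,0.97,0],"yaw":0,"claw":1},
    {"delta_pos":[-0.61,0.97,0],"yaw":0,"claw":1},
    {"delta_pos":[-0.61,0.97,0],"yaw":0,"claw":1},
    {"delta_pos":[-0.61,0.97,0],"yaw":0,"claw":1},
    {"delta_pos":[-0.61,0.97,0],"yaw":0,"claw":1},
    {"delta_pos":[-0.61,0.97,0],"yaw":-0.9,"claw":1},
    {"delta_pos":[-0.61,0.97,0],"yaw":-0.9,"claw":1},
    {"delta_pos":[-0.61,0.97,0],"yaw":-0.9,"claw":1},
    {"delta_pos":[-0.3,0.97,0],"yaw":-0.9,"claw":1},
    {"delta_pos":[0,0.5,0],"yaw":-0.9,"claw":1},
    {"delta_pos":[0,0,0],"yaw":0,"claw":1}
  ]
}}

```text
t: 1.9
position: [569.6, 223.7, 238.9]
orientation: [[-0.254, 0.967, -0.006], [0.967, 0.254, -0.007], [-0.005, -0.008, -1.0]]
ft_force: [1.0, -0.7, 0.2]
gripper_width: 1.0
```

```bash
python3 - <<'E'
from h import *
s=read_state();p,d=camera('wrist');np.savez('w_nest.npz',p=p,d=d,pos=s['position'],ori=s['orientation'])
print(s['t'],np.array(s['position']),np.array(s['orientation']),s['q'])
cv2.imwrite('pics/w_nest.png',p[:,:,::-1])
E
```

```text
1.9 [569.567 223.736 238.923] [[-0.254  0.967 -0.006]
 [ 0.967  0.254 -0.007]
 [-0.005 -0.008 -1.   ]] [ 0.374  0.343  1.663 -0.005  1.144 -1.451]
```

View pics/w_nest.png

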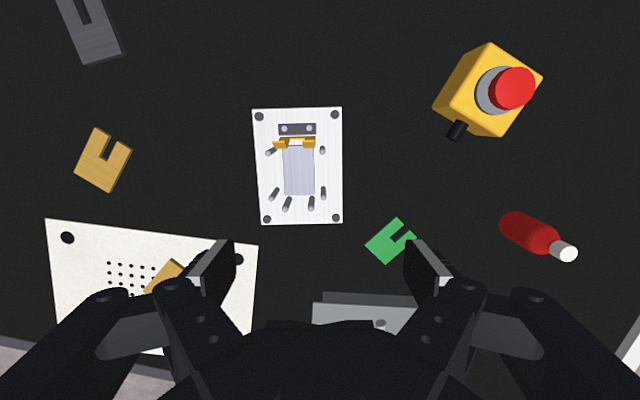

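Wrist view: nest base spans (252,107) to (342,224) with the clip at (295,143), the seat at (299,170) and the end dowels at (288,203) and (312,203). Also in view are the steel shim (90,30), brass (103,160), e-stop and bottle. I'll measure the nest outline, seat and dowels.

```bash
cat > nest.py <<'E'
from h import *
def measure(fn):
    f=np.load(fn);p=f['p'];P=pose('wrist',dict(position=f['pos'],orientation=f['ori']))
    return p,P
E
python3 - <<'E'
from nest import *
p,P=measure('w_nest.npz')
g=cv2.cvtColor(p,cv2.COLOR_RGB2GRAY)
m=np.zeros_like(g);m[95:235,240:355]=(g[95:235,240:355]>110)
m=cv2.morphologyEx(m,cv2.MORPH_CLOSE,np.ones((9,9)))
r=rect(P,m,12);print('base',r[:3])
c=r[3];box=cv2.boxPoints(cv2.minAreaRect(c));print(box)
# corner bolts
for u,v in((259,116),(335,114),(336,217),(267,219)):
    k=(g[v-8:v+9,u-8:u+9]<110).astype(np.uint8);mo=cv2.moments(k,True);q=[u-8+mo['m10']/mo['m00'],v-8+mo['m01']/mo['m00']];print('bolt',q,mo['m00'],ray(P,q,12)[0])
# predicted nest points from base centre
ctr=np.r_[r[0],0]
for a in (r[1],):
    t=np.radians(a);X=np.array([np.cos(t),np.sin(t),0]);Y=np.array([-np.sin(t),np.cos(t),0])
    L=[(39,15,60),(39,-15,60),(26,30,60),(26,-30,60),(-26,30,60),(-26,-30,60),(31,19,26),(31,-19,26),(-31,19,26),(-31,-19,26),(75,55,12),(75,-55,12),(-75,55,12),(-75,-55,12)]
    uv=proj(P,[ctr+X*x+Y*y+[0,0,z] for x,y,z in L]);print(uv)
im=cv2.resize(p[95:235,235:355,::-1],None,fx=5,fy=5,interpolation=cv2.INTER_CUBIC)[:,:]
for q in uv: cv2.drawMarker(im,tuple(int(round((q[i]-(235,95)[i]+.5)*5)) for i in(0,1)),(0,0,255),cv2.MARKER_CROSS,12,1)
cv2.imwrite('pics/nestc.png',im[:600] if im.shape[0]<=600 else cv2.resize(im,None,fx=.85,fy=.85))
E
```

```text
base (array([569.701, 194.496]), np.float64(16.178762435913086), (150.32643127441406, 110.331787109375))
[[250.953 108.001]
 [340.975 105.908]
 [343.696 222.914]
 [253.675 225.008]]
bolt [256.8588235294118, 115.02352941176471] 85.0 [518.714 129.291  12.   ]
bolt [336.9479166666667, 113.02083333333333] 96.0 [491.597 223.17   12.   ]
bolt [337.8703703703704, 219.22222222222223] 108.0 [622.817 261.268  12.   ]
bolt [265.5739130434783, 221.9391304347826] 115.0 [651.499 168.266  12.   ]
[[310.219 208.664]
 [284.161 209.242]
 [323.026 197.447]
 [270.37  198.64 ]
 [321.999 151.369]
 [267.065 152.721]
 [314.173 194.461]
 [284.04  195.147]
 [312.648 144.543]
 [281.107 145.329]
 [342.121 222.913]
 [260.595 224.671]
 [341.605 106.019]
 [250.922 108.425]]
```

View pics/nestc.png

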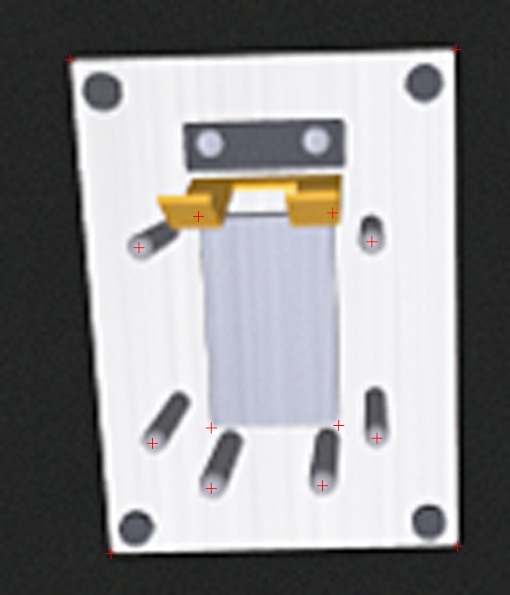

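The predicted dowel tops (60 mm), seat corners (26 mm) and base corners (12 mm) all fall on the picture within about a pixel, so the nest is at (569.7, 194.5) with heading 16.2°. Now to the steel shim.

Call:
{"op": "send_rows", "data": {
  "deltas": [
    {"delta_pos":[-0.88,-0.58,0.1],"yaw":0,"claw":1},
    {"delta_pos":[-0.88,-0.58,0.2],"yaw":0,"claw":1},
    {"delta_pos":[-0.88,-0.58,0.3],"yaw":0,"claw":1},
    {"delta_pos":[-0.88,-0.58,0.3],"yaw":0,"claw":1},
    {"delta_pos":[-0.88,-0.58,0.3],"yaw":0,"claw":1},
    {"delta_pos":[-0.88,-0.58,0.3],"yaw":0,"claw":1},
    {"delta_pos":[-0.88,-0.58,0.3],"yaw":0,"claw":1},
    {"delta_pos":[-0.88,-0.58,0.3],"yaw":0,"claw":1},
    {"delta_pos":[-0.88,-0.58,0.3],"yaw":0,"claw":1},
    {"delta_pos":[-0.88,-0.58,0.3],"yaw":0,"claw":1},
    {"delta_pos":[0,0,0.1],"yaw":-0.8,"claw":1},
    {"delta_pos":[0,0,0],"yaw":-0.8,"claw":1},
    {"delta_pos":[0,0,0],"yaw":-0.8,"claw":1},
    {"delta_pos":[0,0,0],"yaw":0,"claw":1}
  ]
}}

```text
t: 3.35
position: [441.5, -77.7, 153.1]
orientation: [[-0.465, 0.885, -0.017], [0.885, 0.465, -0.005], [0.003, -0.017, -1.0]]
ft_force: [1.2, -0.3, -0.2]
gripper_width: 1.002
```

```bash
cat >> h.py <<'E'
def go(s,xy,z,head):
    """tool-axis units to reach xy,z with heading(deg)"""
    R=np.array(s['orientation']);e=np.r_[xy,z]-np.array(s['position']);u=R.T@e/30
    h=np.degrees(np.arctan2(R[1,1],R[0,1]));return 'units xyz',u,'yaw',-(head-h)/6,'tilt',R[2,:2]
def snap(fn):
    s=read_state();p,d=camera('wrist');np.savez(fn+'.npz',p=p,d=d,pos=s['position'],ori=s['orientation']);cv2.imwrite('pics/'+fn+'.png',p[:,:,::-1])
    return s,p,d,pose('wrist',s)
def shim(s,p,P,xy,z,tol,bright=None):
    u,v=np.round(proj(P,[xy[0],xy[1],z])[0]).astype(int)
    col=np.median(p[v-3:v+4,u-3:u+4].reshape(-1,3),0); m=(np.abs(p.astype(int)-col).max(2)<tol).astype(np.uint8)
    m=cv2.morphologyEx(m,cv2.MORPH_OPEN,np.ones((3,3)));lab=cv2.connectedComponents(m)[1]
    r=rect(P,lab==lab[v,u],z);return (u,v,col),r
E
python3 - <<'E'
from h import *
s,p,d,P=snap('w_steel')
print(s['t'],np.array(s['position']),s['ft_force'])
i,r=shim(s,p,P,(476,-73),10,28)
print(i,r[:3]); print(go(s,r[0],150,r[1]))
im=p[:,:,::-1].copy();cv2.drawContours(im,[r[3]],-1,(0,0,255),1);cv2.imwrite('pics/w_steel.png',im)
E
```

```text
3.35 [441.483 -77.68  153.056] [ 1.16  -0.301 -0.18 ]
(np.int64(308), np.int64(222), array([143., 144., 158.])) (array([472.288, -76.342]), np.float64(28.988862991333008), (69.18270874023438, 49.221519470214844))
('units xyz', array([-0.439,  0.931,  0.084]), 'yaw', np.float64(-0.20762062513350918), 'tilt', array([ 0.003, -0.017]))
```

View pics/w_steel.png

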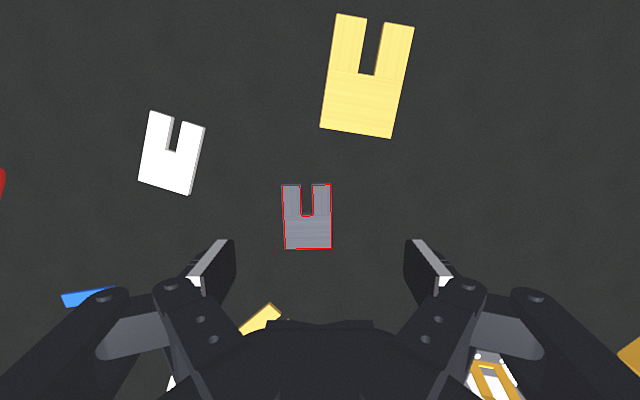

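The steel shim is outlined at (307,216), which gives (472.3, -76.3) at 29.0°, 69 x 49 mm; the top camera agrees to 2 mm. I'll check the open fingertips' height in the depth image before going down.

```bash
python3 - <<'E'
from h import *
f=np.load('w_steel.npz');d=f['d'];c=camera_info('wrist');K=c['intrinsics'];H=c['hand_eye']
v,u=np.mgrid[200:330:1,170:470:1];z=d[v,u];ok=(z>0)&(z<160)
X=np.stack([(u-K[0,2])/K[0,0]*z,(v-K[1,2])/K[1,1]*z,z],-1)[ok]@H[:3,:3].T+H[:3,3]
i=np.argsort(-X[:,2]);print(X[i[:400:40]]);
for sgn in(-1,1):
    q=X[(X[:,0]*sgn>30)];print(sgn,q[:,2].max(),np.percentile(q[:,2],99),np.abs(q[q[:,2]>-15][:,0]).min())
P=pose('wrist',dict(position=f['pos'],orientation=f['ori']))
v,u=230,300;print('shim top z',(P[2]+P[1]@np.linalg.inv(K)@[u,v,1]*d[v,u])[2],'belt',(P[2]+P[1]@np.linalg.inv(K)@[u+60,v,1]*d[v,u+60])[2])
E
```

```text
[[-44.058   7.684   1.323]
 [ 41.828  -2.91   -0.489]
 [ 41.818  -6.513  -1.208]
 [-43.33    4.596  -2.143]
 [-43.891   1.952  -2.923]
 [-43.524  -5.99   -3.659]
 [ 41.788   3.917  -4.184]
 [-43.713  -0.056  -4.631]
 [-43.404  10.126  -5.094]
 [-43.783  10.393  -5.566]]
-1 1.3225414536790652 -1.167205941233772 43.04473081070901
1 0.7204511059338188 -1.2875054841423592 41.23274682656177
shim top z 9.185817316433372 belt -0.17357161829716006
```

Open fingertips stand about 1 mm ahead of the TCP (shut 14 mm), as described, and the shim top reads 9 mm. Centring over it.

Call:
{"op": "send_rows", "data": {
  "deltas": [
    {"delta_pos":[-0.22,0.46,0.5],"yaw":-0.2,"claw":1},
    {"delta_pos":[-0.22,0.46,0.5],"yaw":0,"claw":1},
    {"delta_pos":[0,0,0.5],"yaw":0,"claw":1},
    {"delta_pos":[0,0,0.5],"yaw":0,"claw":1},
    {"delta_pos":[0,0,0.0],"yaw":0,"claw":1},
    {"delta_pos":[0,0,0.0],"yaw":0,"claw":1}
  ]
}}

```text
t: 4.0
position: [471.1, -73.7, 92.1]
orientation: [[-0.466, 0.885, -0.015], [0.885, 0.466, -0.005], [0.002, -0.016, -1.0]]
ft_force: [0.2, -0.4, -0.8]
gripper_width: 0.999
```

```bash
python3 - <<'E'
from h import *
s,p,d,P=snap('w_steel2')
print(s['t'],np.array(s['position']))
i,r=shim(s,p,P,(472,-76),10,28)
print(i,r[:3]); print(go(s,r[0],12,r[1])); print(go(s,(472.3,-76.3),12,29))
E
```

```text
4.0 [471.066 -73.74   92.069]
(np.int64(317), np.int64(208), array([137., 139., 153.])) (array([472.321, -76.462]), np.float64(29.007211685180664), (69.28688049316406, 49.27442169189453))
('units xyz', array([-0.106,  0.037,  2.668]), 'yaw', np.float64(-0.20336367105001685), 'tilt', array([ 0.002, -0.016]))
('units xyz', array([-0.101,  0.039,  2.668]), 'yaw', np.float64(-0.20216172351990616), 'tilt', array([ 0.002, -0.016]))
```

Call:
{"op": "send_rows", "data": {
  "deltas": [
    {"delta_pos":[-0.1,0.04,0.6],"yaw":-0.3,"claw":1},
    {"delta_pos":[0,0,0.7],"yaw":0,"claw":0.85},
    {"delta_pos":[0,0,0.7],"yaw":0,"claw":0.8},
    {"delta_pos":[0,0,0.4],"yaw":0,"claw":0.8},
    {"delta_pos":[0,0,0.2],"yaw":0,"claw":0.8},
    {"delta_pos":[0,0,0],"yaw":0,"claw":0.8}
  ],
  "grip_force": 60
}}

```text
t: 4.65
position: [476.2, -76.5, 17.1]
orientation: [[-0.491, 0.871, -0.006], [0.871, 0.491, -0.007], [-0.003, -0.009, -1.0]]
ft_force: [-0.2, 0.4, 0.3]
gripper_width: 0.801
```

Call:
{"op": "send_rows", "data": {
  "deltas": [
    {"delta_pos":[0.07,-0.11,0.1],"yaw":0,"claw":0.8},
    {"delta_pos":[0,0,0.06],"yaw":0,"claw":0.8},
    {"delta_pos":[0,0,0],"yaw":0,"claw":0.7}
  ]
}}

```text
t: 4.95
position: [473.1, -76.4, 13.7]
orientation: [[-0.491, 0.871, -0.003], [0.871, 0.491, -0.007], [-0.005, -0.007, -1.0]]
ft_force: [-0.3, -0.6, -0.1]
gripper_width: 0.702
```

Call:
{"op": "send_rows", "data": {
  "deltas": [
    {"delta_pos":[0,-0.03,0.12],"yaw":0,"claw":0.7},
    {"delta_pos":[0,0,0],"yaw":0,"claw":0.4},
    {"delta_pos":[0,0,0],"yaw":0,"claw":0.3},
    {"delta_pos":[0,0,0],"yaw":0,"claw":0.3},
    {"delta_pos":[0,0,0],"yaw":0,"claw":0.3}
  ]
}}

```text
t: 5.45
position: [472.6, -76.7, 11.7]
orientation: [[-0.49, 0.872, -0.003], [0.872, 0.49, -0.007], [-0.005, -0.006, -1.0]]
ft_force: [-0.2, -0.2, -1.1]
gripper_width: 0.571
```

Call:
{"op": "send_rows", "data": {
  "deltas": [
    {"delta_pos":[0,0,-0.4],"yaw":0,"claw":0.2},
    {"delta_pos":[0,0,-0.8],"yaw":0,"claw":0.2},
    {"delta_pos":[0,0,-0.8],"yaw":0,"claw":0.2},
    {"delta_pos":[0,0,-0.8],"yaw":0,"claw":0.2},
    {"delta_pos":[0,0,-0.5],"yaw":0,"claw":0.2},
    {"delta_pos":[0,0,0],"yaw":0,"claw":0.2}
  ]
}}

```text
t: 6.05
position: [471.6, -75.9, 116.2]
orientation: [[-0.49, 0.872, -0.005], [0.872, 0.49, -0.006], [-0.003, -0.008, -1.0]]
ft_force: [1.1, 0.4, -2.8]
gripper_width: 0.568
```

```bash
python3 - <<'E'
from h import *
s,p,d,P=snap('w_held')
pos=np.array(s['position']);R=np.array(s['orientation']);print(s['t'],pos,s['gripper_width'],s['ft_force'])
z=pos[2]-11.7+10
i,r=shim(s,p,P,pos[:2]-15*R[:2,1],z,28)
print(i,r[:3],'tool offs',R.T@(np.r_[r[0],z]-pos), 'heading',np.degrees(np.arctan2(R[1,1],R[0,1])))
im=p[:,:,::-1].copy();cv2.drawContours(im,[r[3]],-1,(0,0,255),1);cv2.imwrite('pics/w_held.png',im[130:,100:540])
n=np.array([569.7,194.5]);print(go(s,n,130,16.2))
E
```

```text
6.05 [471.596 -75.881 116.156] 0.5675953460528753 [ 1.146  0.449 -2.809]
(np.int64(321), np.int64(227), array([58., 59., 58.])) (array([464.179, -82.608]), np.float64(-60.391204833984375), (381.23138427734375, 208.4851531982422)) tool offs [-2.226 -9.748  1.782] heading 29.335363263782686
('units xyz', array([ 6.253,  7.262, -0.536]), 'yaw', np.float64(2.1892272106304476), 'tilt', array([-0.003, -0.008]))
```

View pics/w_held.png

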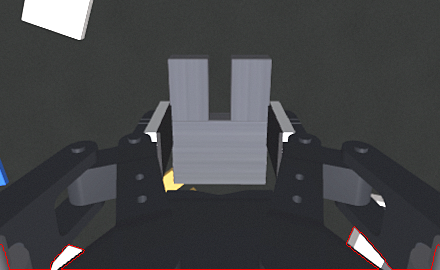

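The held shim spans crop (168,58) to (267,184) between both pads, looks level, slot towards the robot; my seed pixel fell in the slot. Re-evaluating the stored picture with the seed on the solid part.

```bash
python3 - <<'E'
from h import *
f=np.load('w_held.npz');p=f['p'];d=f['d'];s=dict(position=f['pos'],orientation=f['ori']);P=pose('wrist',s);pos=f['pos'];R=f['ori']
for z0 in(10-11.7,):
    z=pos[2]+z0
    i,r=shim(s,p,P,pos[:2]+12*R[:2,1],z,30)
    print(i,r[:3],'tool offs',R.T@(np.r_[r[0],z]-pos), 'rel heading',r[1]-np.degrees(np.arctan2(R[1,1],R[0,1])))
# tilt from depth
K=P[0];out=[]
for y in(-30,-25,-15,5,15,25):
  for x in(-15,15):
    u,v=np.round(proj(P,pos+R@[x,y,1.7])[0]).astype(int);Z=np.median(d[v-2:v+3,u-2:u+3]);out.append(R.T@(P[2]+P[1]@np.linalg.inv(K)@[u,v,1]*Z-pos))
o=np.array(out);A=np.c_[o[:,:2],np.ones(len(o))];print(o);print('plane',np.linalg.lstsq(A,o[:,2],rcond=None)[0])
E
```

```text
(np.int64(321), np.int64(275), array([138., 141., 152.])) (array([472.373, -76.621]), np.float64(29.351566314697262), (69.1754150390625, 49.53941345214844)) tool offs [-1.021  0.328  1.7  ] rel heading 0.016203050914576522
[[-15.169 -29.946   1.222]
 [ 15.119 -29.983   1.192]
 [-14.834 -24.855   1.377]
 [ 14.776 -24.997   1.019]
 [-15.06  -15.08    1.137]
 [ 15.109 -15.087   1.192]
 [-15.037   4.574   0.993]
 [ 14.676   4.518   0.945]
 [-14.77   14.482   1.119]
 [ 14.971  14.357   0.967]
 [-14.989  24.534   0.907]
 [ 14.734  24.496   0.898]]
plane [-0.003 -0.005  1.056]
```

The held shim reads 1.0 mm to tool -x although jaws centre it, which gives the wrist camera's x bias (the open fingers gave 0.9 mm). It is level and aligned with the tool. I'll carry it just past the nest and re-measure the nest from closer.

Call:
{"op": "send_rows", "data": {
  "deltas": [
    {"delta_pos":[0.3,0.5,-0.1],"yaw":0,"claw":0.2},
    {"delta_pos":[0.52,0.88,-0.1],"yaw":0,"claw":0.2},
    {"delta_pos":[0.52,0.88,-0.1],"yaw":0,"claw":0.2},
    {"delta_pos":[0.52,0.88,-0.1],"yaw":0,"claw":0.2},
    {"delta_pos":[0.52,0.88,-0.1],"yaw":0,"claw":0.2},
    {"delta_pos":[0.52,0.88,-0.1],"yaw":0,"claw":0.2},
    {"delta_pos":[0.52,0.88,-0.1],"yaw":0,"claw":0.2},
    {"delta_pos":[0.52,0.88,-0.1],"yaw":0,"claw":0.2},
    {"delta_pos":[0.52,0.88,0],"yaw":0,"claw":0.2},
    {"delta_pos":[0.52,0.88,0],"yaw":0,"claw":0.2},
    {"delta_pos":[0.52,0.88,0],"yaw":0,"claw":0.2},
    {"delta_pos":[0.2,0.4,0],"yaw":0.7,"claw":0.2},
    {"delta_pos":[0,0,0],"yaw":0.8,"claw":0.2},
    {"delta_pos":[0,0,0],"yaw":0.7,"claw":0.2},
    {"delta_pos":[0,0,0],"yaw":0,"claw":0.2},
    {"delta_pos":[0,0,0],"yaw":0,"claw":0.2}
  ]
}}

```text
t: 7.7
position: [636.3, 226.9, 113.6]
orientation: [[-0.271, 0.962, -0.035], [0.962, 0.271, -0.012], [-0.002, -0.037, -0.999]]
ft_force: [0.4, -0.3, -2.3]
gripper_width: 0.568
```

```bash
cat >> h.py <<'E'
def nestfit(p,P,uvbox):
    g=cv2.cvtColor(p,cv2.COLOR_RGB2GRAY);u0,v0,u1,v1=uvbox
    m=np.zeros_like(g);m[v0:v1,u0:u1]=g[v0:v1,u0:u1]>110
    m=cv2.morphologyEx(m,cv2.MORPH_CLOSE,np.ones((13,13)));return rect(P,m,12)
E
python3 - <<'E'
from h import *
s,p,d,P=snap('w_nest2')
pos=np.array(s['position']);R=np.array(s['orientation']);print(s['t'],pos,s['gripper_width'],s['ft_force'],R[2])
t=np.radians(16.2);X=np.array([np.cos(t),np.sin(t),0]);Y=np.array([-np.sin(t),np.cos(t),0])
c=np.array([569.7,194.5,12])
uv=proj(P,[c+X*x*75+Y*y*55 for x,y in((-1,-1),(-1,1),(1,1),(1,-1))]);print(uv)
im=p[:,:,::-1].copy()
lo=np.clip(uv.min(0)-12,0,399).astype(int);hi=uv.max(0).astype(int)+12
r=nestfit(p,P,(lo[0],lo[1],hi[0],hi[1]));print(r[:3])
cv2.drawContours(im,[r[3]],-1,(0,0,255),1);cv2.imwrite('pics/w_nest2.png',im)
print(go(s,c[:2],140,16.2))
E
```

```text
7.7 [636.263 226.91  113.632] 0.5682119702462816 [ 0.403 -0.256 -2.287] [-0.002 -0.037 -0.999]
[[228.016  10.607]
 [377.196   9.25 ]
 [370.201 205.992]
 [242.144 206.767]]
(array([570.155, 194.7  ]), np.float64(-163.73726081848145), (149.54747009277344, 109.8350601196289))
('units xyz', array([-0.44 , -2.459, -0.788]), 'yaw', np.float64(-0.07610023263797583), 'tilt', array([-0.002, -0.037]))
```

View pics/w_nest2.png

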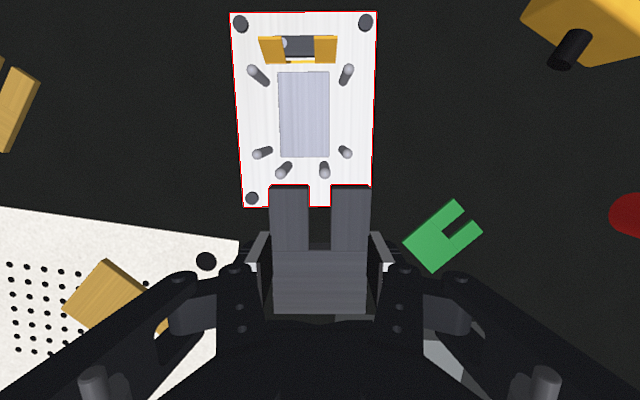

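The nest from closer reads (570.2, 194.7), 16.3°, within 0.5 mm of the first reading. The x bias is therefore a constant shift and not an angle, and the held shim is still square in the jaws. Moving over the seat at a safe height, aiming about 1.5 mm towards the clip.

Call:
{"op": "send_rows", "data": {
  "deltas": [
    {"delta_pos":[-0.08,-0.4,0],"yaw":0,"claw":0.2},
    {"delta_pos":[-0.08,-0.5,0],"yaw":0,"claw":0.2},
    {"delta_pos":[-0.08,-0.5,0],"yaw":0,"claw":0.2},
    {"delta_pos":[-0.08,-0.5,0],"yaw":0,"claw":0.2},
    {"delta_pos":[-0.08,-0.4,0],"yaw":0,"claw":0.2},
    {"delta_pos":[0,-0.18,0],"yaw":0,"claw":0.2},
    {"delta_pos":[0,0,0],"yaw":0,"claw":0.2}
  ]
}}

```text
t: 8.45
position: [564.7, 192.1, 114.9]
orientation: [[-0.279, 0.96, -0.036], [0.96, 0.279, -0.013], [-0.002, -0.038, -0.999]]
ft_force: [1.1, -0.5, -2.3]
gripper_width: 0.561
```

```bash
cat >> h.py <<'E'
def rep(xy,z,head):
    s=read_state();print(s['t'],np.array(s['position']),'ft',np.array(s['ft_force']),'w',round(s['gripper_width'],3));print(*go(s,xy,z,head))
E
python3 -c "
from h import *
rep((568.0,195.1),80,16.2)"
```

```text
8.45 [564.678 192.147 114.882] ft [ 1.052 -0.488 -2.279] w 0.561
units xyz [0.066 0.178 1.157] yaw -0.0010688212236266519 tilt [-0.002 -0.038]
```

Call:
{"op": "send_rows", "data": {
  "deltas": [
    {"delta_pos":[0.06,0.1,0.45],"yaw":0,"claw":0.2},
    {"delta_pos":[0,0,0.45],"yaw":0,"claw":0.2},
    {"delta_pos":[0,0,0],"yaw":0,"claw":0.2}
  ]
}}

```text
t: 8.75
position: [567.8, 195.2, 85.7]
orientation: [[-0.28, 0.96, -0.034], [0.96, 0.279, -0.012], [-0.002, -0.036, -0.999]]
ft_force: [0.1, -1.2, -2.7]
gripper_width: 0.566
```

```bash
python3 -c "
from h import *
rep((568.0,195.1),60,16.2)"
```

```text
8.75 [567.793 195.189  85.706] ft [ 0.053 -1.182 -2.704] w 0.566
units xyz [-0.003  0.037  0.856] yaw 0.0045334522651868285 tilt [-0.002 -0.036]
```

Call:
{"op": "send_rows", "data": {
  "deltas": [
    {"delta_pos":[0,0.02,0.3],"yaw":0,"claw":0.2},
    {"delta_pos":[0,0.01,0.3],"yaw":0,"claw":0.2},
    {"delta_pos":[0,0.01,0.2],"yaw":0,"claw":0.2},
    {"delta_pos":[0,0,0],"yaw":0,"claw":0.2}
  ]
}}

```text
t: 9.15
position: [569.5, 195.9, 59.1]
orientation: [[-0.28, 0.959, -0.033], [0.96, 0.28, -0.012], [-0.002, -0.035, -0.999]]
ft_force: [2.0, 0.7, -3.0]
gripper_width: 0.569
```

```bash
python3 -c "
from h import *
rep((568.0,195.1),38,16.2)"
```

```text
9.15 [569.491 195.876  59.147] ft [ 2.022  0.69  -3.047] w 0.569
units xyz [-0.009 -0.03   0.706] yaw 0.008429061314482547 tilt [-0.002 -0.035]
```

Call:
{"op": "send_rows", "data": {
  "deltas": [
    {"delta_pos":[0,-0.03,0.2],"yaw":0,"claw":0.2},
    {"delta_pos":[0,0,0.2],"yaw":0,"claw":0.2},
    {"delta_pos":[0,0,0.15],"yaw":0,"claw":0.2},
    {"delta_pos":[0,0,0],"yaw":0,"claw":0.2}
  ]
}}

```text
t: 9.55
position: [569.5, 195.9, 41.8]
orientation: [[-0.28, 0.96, -0.03], [0.96, 0.28, -0.011], [-0.002, -0.032, -0.999]]
ft_force: [0.7, 0.6, -3.4]
gripper_width: 0.561
```

```bash
python3 -c "
from h import *
rep((568.0,195.1),38,16.2)"
```

```text
9.55 [569.509 195.875  41.792] ft [ 0.699  0.634 -3.385] w 0.561
units xyz [-0.011 -0.051  0.128] yaw 0.007762094729628188 tilt [-0.002 -0.032]
```

Call:
{"op": "send_rows", "data": {
  "deltas": [
    {"delta_pos":[0,0,0.08],"yaw":0,"claw":0.2},
    {"delta_pos":[0,0,0.06],"yaw":0,"claw":0.2},
    {"delta_pos":[0,0,0],"yaw":0,"claw":0.2}
  ]
}}

```text
t: 9.85
position: [569.5, 195.9, 37.7]
orientation: [[-0.28, 0.96, -0.03], [0.96, 0.28, -0.011], [-0.002, -0.032, -0.999]]
ft_force: [0.4, 0.5, -0.2]
gripper_width: 0.566
```

Call:
{"op": "send_rows", "data": {
  "deltas": [
    {"delta_pos":[0,0,0],"yaw":0,"claw":0.75},
    {"delta_pos":[0,0,0],"yaw":0,"claw":0.75},
    {"delta_pos":[0,0,-0.5],"yaw":0,"claw":0.75},
    {"delta_pos":[0,0,-0.6],"yaw":0,"claw":0.75},
    {"delta_pos":[0,0,-0.3],"yaw":0,"claw":0.4},
    {"delta_pos":[0,0,0],"yaw":0,"claw":0},
    {"delta_pos":[0,0,0],"yaw":0,"claw":0},
    {"delta_pos":[0,0,0],"yaw":0,"claw":0}
  ]
}}

```text
t: 10.65
position: [569.8, 196.0, 83.0]
orientation: [[-0.28, 0.96, -0.032], [0.96, 0.28, -0.011], [-0.002, -0.033, -0.999]]
ft_force: [0.5, 0.4, 1.6]
gripper_width: 0.067
```

```bash
python3 - <<'E'
from h import *
rep((569.5,195.5),51,16.2)
s,p,d,P=snap('w_pre1')
R=np.array(s['orientation']);pos=np.array(s['position']);K=P[0]
o=[]
t=np.radians(16.2);X=np.array([np.cos(t),np.sin(t),0]);Y=np.array([-np.sin(t),np.cos(t),0]);c=np.array([569.7,195.5,36])
for x in(-30,-20,-10,0,10):
  for y in(-15,15):
    u,v=np.round(proj(P,c+X*x+Y*y)[0]).astype(int);Z=np.median(d[v-1:v+2,u-1:u+2]);w=P[2]+P[1]@np.linalg.inv(K)@[u,v,1]*Z;o.append([x,y,u,v,w[2]])
print(np.array(o))
E
```

```text
10.65 [569.761 195.984  83.038] ft [0.532 0.429 1.647] w 0.067
units xyz [-0.011  0.023  1.068] yaw 0.007449325005846201 tilt [-0.002 -0.033]
[[-30.    -15.    297.    180.     62.494]
 [-30.     15.    344.    180.     62.817]
 [-20.    -15.    297.    195.     37.858]
 [-20.     15.    343.    195.     37.356]
 [-10.    -15.    298.    210.     37.169]
 [-10.     15.    343.    210.     37.293]
 [  0.    -15.    298.    224.     36.743]
 [  0.     15.    343.    224.     37.475]
 [ 10.    -15.    298.    238.     76.135]
 [ 10.     15.    342.    238.     76.342]]
```

The depth image shows the shim's top at 37 ± 0.5 mm over the seat. Now pressing gently in steps.

Call:
{"op": "send_rows", "data": {
  "deltas": [
    {"delta_pos":[0,0.02,0.4],"yaw":0,"claw":0},
    {"delta_pos":[0,0.01,0.4],"yaw":0,"claw":0},
    {"delta_pos":[0,0,0.12],"yaw":0,"claw":0},
    {"delta_pos":[0,0,0],"yaw":0,"claw":0}
  ]
}}

```text
t: 11.1
position: [568.4, 195.5, 50.7]
orientation: [[-0.28, 0.959, -0.035], [0.96, 0.28, -0.012], [-0.002, -0.037, -0.999]]
ft_force: [0.2, 0.1, 3.1]
gripper_width: -0.001
```

Call:
{"op": "send_rows", "data": {
  "deltas": [
    {"delta_pos":[0,0,0.04],"yaw":0,"claw":0},
    {"delta_pos":[0,0,0.04],"yaw":0,"claw":0}
  ]
}}

```text
t: 11.3
position: [568.4, 195.5, 50.1]
orientation: [[-0.28, 0.959, -0.036], [0.96, 0.279, -0.013], [-0.002, -0.038, -0.999]]
ft_force: [-6.6, -2.1, 22.1]
gripper_width: -0.004
```

Call:
{"op": "send_rows", "data": {
  "deltas": [
    {"delta_pos":[0,0,0.03],"yaw":0,"claw":0},
    {"delta_pos":[0,0,0.03],"yaw":0,"claw":0},
    {"delta_pos":[0,0,0.03],"yaw":0,"claw":0}
  ]
}}

```text
t: 11.6
position: [568.3, 195.4, 50.2]
orientation: [[-0.28, 0.959, -0.036], [0.96, 0.28, -0.013], [-0.002, -0.038, -0.999]]
ft_force: [-2.9, -1.6, 9.4]
gripper_width: -0.003
```

Call:
{"op": "send_rows", "data": {
  "deltas": [
    {"delta_pos":[0,0,0.05],"yaw":0,"claw":0},
    {"delta_pos":[0,0,0.05],"yaw":0,"claw":0},
    {"delta_pos":[0,0,0.05],"yaw":0,"claw":0},
    {"delta_pos":[0,0,0.05],"yaw":0,"claw":0}
  ]
}}

```text
t: 12.0
position: [568.3, 195.5, 50.1]
orientation: [[-0.28, 0.959, -0.036], [0.96, 0.28, -0.013], [-0.002, -0.038, -0.999]]
ft_force: [-5.6, -1.6, 16.1]
gripper_width: 0.005
```

Steel feels firm at tips height 36 mm with 16 to 22 N. On to the brass shim.

Call:
{"op": "send_rows", "data": {
  "deltas": [
    {"delta_pos":[0,0,-0.5],"yaw":0,"claw":0},
    {"delta_pos":[0,0,-0.9],"yaw":0,"claw":0},
    {"delta_pos":[0,0,-0.9],"yaw":0,"claw":0},
    {"delta_pos":[-0.5,0,-0.5],"yaw":0,"claw":0.3},
    {"delta_pos":[-0.86,-0.06,0],"yaw":0,"claw":1},
    {"delta_pos":[-0.86,-0.06,0],"yaw":0,"claw":1},
    {"delta_pos":[-0.86,-0.06,0],"yaw":0,"claw":1},
    {"delta_pos":[-0.86,-0.06,0],"yaw":0,"claw":1},
    {"delta_pos":[-0.86,-0.06,0],"yaw":0,"claw":1},
    {"delta_pos":[-0.86,-0.06,0],"yaw":0,"claw":1},
    {"delta_pos":[-0.86,-0.06,0],"yaw":0,"claw":1},
    {"delta_pos":[-0.86,-0.06,0],"yaw":0,"claw":1},
    {"delta_pos":[-0.5,0,0],"yaw":0.5,"claw":1},
    {"delta_pos":[0,0,0],"yaw":1,"claw":1},
    {"delta_pos":[0,0,0],"yaw":1,"claw":1},
    {"delta_pos":[0,0,0],"yaw":1,"claw":1},
    {"delta_pos":[0,0,0],"yaw":1,"claw":1},
    {"delta_pos":[0,0,0],"yaw":1,"claw":1},
    {"delta_pos":[0,0,0],"yaw":0.5,"claw":1},
    {"delta_pos":[0,0,0],"yaw":0,"claw":1}
  ]
}}

```text
t: 14.0
position: [626.9, -41.9, 140.5]
orientation: [[0.379, 0.925, -0.033], [0.925, -0.379, -0.011], [-0.023, -0.027, -0.999]]
ft_force: [-0.6, 0.9, -0.4]
gripper_width: 0.997
```

```bash
python3 - <<'E'
from h import *
s,p,d,P=snap('w_brass')
g=np.array([630.,-57])
i,r=shim(s,p,P,g,6,60);print(i,r[:3])
R=np.array(s['orientation']);c=r[0]+R[:2,0]*1.0;print('corrected',c)
rep(c,40,r[1])
E
```

```text
(np.int64(310), np.int64(202), array([203., 168.,  93.])) (array([626.596, -55.628]), np.float64(-19.730468750000007), (69.57154846191406, 49.440216064453125))
corrected [626.975 -54.703]
14.05 [626.906 -41.895 140.53 ] ft [-0.113 -0.356 -0.351] w 1.004
units xyz [-0.317  0.252  3.354] yaw -0.4100070407446837 tilt [-0.023 -0.027]
```

The brass outline is 69.6 x 49.4 mm at (626.6, -55.6), -19.7°, so the right one.

Call:
{"op": "send_rows", "data": {
  "deltas": [
    {"delta_pos":[-0.16,0.13,0.5],"yaw":-0.4,"claw":1},
    {"delta_pos":[-0.16,0.13,0.7],"yaw":0,"claw":1},
    {"delta_pos":[0,0,0.7],"yaw":0,"claw":0.8},
    {"delta_pos":[0,0,0.7],"yaw":0,"claw":0.8},
    {"delta_pos":[0,0,0.5],"yaw":0,"claw":0.8},
    {"delta_pos":[0,0,0],"yaw":0,"claw":0.8}
  ]
}}

```text
t: 14.65
position: [629.4, -54.0, 45.7]
orientation: [[0.332, 0.943, -0.03], [0.943, -0.332, -0.011], [-0.02, -0.025, -0.999]]
ft_force: [0.0, -0.2, 0.6]
gripper_width: 0.802
```

```bash
python3 - <<'E'
from h import *
s,p,d,P=snap('w_brass2')
i,r=shim(s,p,P,(627-3,-55.6+1),6,60);print(i,r[:3])
rep((627,-54.7),11,-19.7)
E
```

```text
(np.int64(318), np.int64(220), array([150., 123.,  66.])) (array([623.542, -54.555]), np.float64(-112.68737030029298), (12.20081901550293, 1.9636460542678833))
14.7 [629.981 -54.084  46.744] ft [-0.749 -0.099 -0.443] w 0.8
units xyz [-0.028 -0.059  1.194] yaw 0.048825493402709697 tilt [-0.02  -0.024]
```

Call:
{"op": "send_rows", "data": {
  "deltas": [
    {"delta_pos":[-0.03,-0.06,0.5],"yaw":0,"claw":0.8},
    {"delta_pos":[0,0,0.4],"yaw":0,"claw":0.75},
    {"delta_pos":[0,0,0.15],"yaw":0,"claw":0.7},
    {"delta_pos":[0,0,0],"yaw":0,"claw":0.7}
  ]
}}

```text
t: 15.1
position: [628.6, -54.6, 15.1]
orientation: [[0.331, 0.943, -0.025], [0.943, -0.332, -0.011], [-0.019, -0.02, -1.0]]
ft_force: [0.3, 0.1, -0.7]
gripper_width: 0.698
```

```bash
python3 -c "
from h import *
rep((627,-54.7),11,-19.7)"
```

```text
15.1 [628.602 -54.638  15.059] ft [ 0.328  0.106 -0.733] w 0.698
units xyz [-0.017 -0.047  0.137] yaw 0.05449078907901613 tilt [-0.019 -0.02 ]
```

Call:
{"op": "send_rows", "data": {
  "deltas": [
    {"delta_pos":[-0.02,-0.06,0.1],"yaw":0,"claw":0.7},
    {"delta_pos":[0,0,0.07],"yaw":0,"claw":0.65},
    {"delta_pos":[0,0,0],"yaw":0,"claw":0.4},
    {"delta_pos":[0,0,0],"yaw":0,"claw":0.2},
    {"delta_pos":[0,0,0],"yaw":0,"claw":0.2}
  ]
}}

```text
t: 15.6
position: [628.8, -53.6, 13.0]
orientation: [[0.332, 0.943, -0.02], [0.943, -0.332, -0.01], [-0.016, -0.016, -1.0]]
ft_force: [-0.6, 0.2, -1.3]
gripper_width: 0.562
```

Call:
{"op": "send_rows", "data": {
  "deltas": [
    {"delta_pos":[0,-0.05,0],"yaw":0,"claw":0.65},
    {"delta_pos":[0,-0.05,0.1],"yaw":0,"claw":0.65},
    {"delta_pos":[0,0,0.05],"yaw":0,"claw":0.65},
    {"delta_pos":[0,0,0],"yaw":0,"claw":0.3},
    {"delta_pos":[0,0,0],"yaw":0,"claw":0.2},
    {"delta_pos":[0,0,0],"yaw":0,"claw":0.2}
  ]
}}

```text
t: 16.2
position: [627.8, -52.1, 12.2]
orientation: [[0.333, 0.943, -0.015], [0.943, -0.333, -0.009], [-0.014, -0.011, -1.0]]
ft_force: [0.4, 0.2, -2.1]
gripper_width: 0.559
```

Call:
{"op": "send_rows", "data": {
  "deltas": [
    {"delta_pos":[0,0,-0.4],"yaw":0,"claw":0.2},
    {"delta_pos":[0,0,-0.8],"yaw":0,"claw":0.2},
    {"delta_pos":[0,0,-0.9],"yaw":0,"claw":0.2},
    {"delta_pos":[0,0,-0.9],"yaw":0,"claw":0.2},
    {"delta_pos":[0,0,-0.5],"yaw":0,"claw":0.2},
    {"delta_pos":[0,0,0],"yaw":0,"claw":0.2}
  ]
}}

```text
t: 16.8
position: [626.7, -51.6, 120.2]
orientation: [[0.333, 0.943, -0.022], [0.943, -0.333, -0.01], [-0.016, -0.018, -1.0]]
ft_force: [-0.2, 0.0, -2.4]
gripper_width: 0.561
```

```bash
cat >> h.py <<'E'
def held(fn,z0,seed=12,tol=40):
    s,p,d,P=snap(fn);pos=np.array(s['position']);R=np.array(s['orientation']);z=pos[2]+z0
    print(s['t'],pos,'ft',np.array(s['ft_force']),s['gripper_width'])
    K=P[0];o=[]
    for y in(-30,-22,-14,6,14,22):
      for x in(-15,15):
        u,v=np.round(proj(P,pos+R@[x,y,-z0])[0]).astype(int);Z=np.median(d[v-2:v+3,u-2:u+3]);o.append(R.T@(P[2]+P[1]@np.linalg.inv(K)@[u,v,1]*Z-pos))
    o=np.array(o);pl=np.linalg.lstsq(np.c_[o[:,:2],np.ones(len(o))],o[:,2],rcond=None)[0];print('top plane in tool (dz/dx,dz/dy,z)',pl,'rms',np.std(o[:,2]-np.c_[o[:,:2],np.ones(len(o))]@pl),'tilt tool',R[2,:2])
    z=pos[2]-pl[2]
    i,r=shim(s,p,P,pos[:2]+seed*R[:2,1],z,tol)
    print(i,r[:3],'tool offs',R.T@(np.r_[r[0],z]-pos),'rel heading',r[1]-np.degrees(np.arctan2(R[1,1],R[0,1])))
    im=p[:,:,::-1].copy();cv2.drawContours(im,[r[3]],-1,(0,0,255),1);cv2.imwrite('pics/'+fn+'.png',im)
E
python3 - <<'E'
from h import *
held('w_held2',6-11)
rep((570+70,195+20),130,16.2)
E
```

```text
16.8 [626.705 -51.598 120.179] ft [-0.209  0.003 -2.399] 0.5612440317748368
top plane in tool (dz/dx,dz/dy,z) [-0.014 -0.013  5.646] rms 0.10537278374741794 tilt tool [-0.016 -0.018]
(np.int64(320), np.int64(270), array([198., 164.,  89.])) (array([627.357, -52.435]), np.float64(-19.12843322753907), (68.84709167480469, 49.439697265625)) tool offs [-0.479  0.996  5.638] rel heading 0.33224258780599314
16.85 [626.229 -51.557 119.151] ft [ 0.373  0.933 -1.112] w 0.559
units xyz [ 8.524 -2.533 -0.456] yaw -5.942697824848807 tilt [-0.017 -0.019]
```

Held brass: level in the world, 6.2 mm from TCP to its top, square in the jaws, 1.0 mm forward along tool y. Carrying it to the nest.

Call:
{"op": "send_rows", "data": {
  "deltas": [
    {"delta_pos":[0.4,-0.26,-0.1],"yaw":0,"claw":0.2},
    {"delta_pos":[0.79,-0.51,-0.05],"yaw":0,"claw":0.2},
    {"delta_pos":[0.79,-0.51,-0.05],"yaw":0,"claw":0.2},
    {"delta_pos":[0.79,-0.51,-0.05],"yaw":0,"claw":0.2},
    {"delta_pos":[0.79,-0.51,-0.05],"yaw":0,"claw":0.2},
    {"delta_pos":[0.79,-0.51,0],"yaw":0,"claw":0.2},
    {"delta_pos":[0.79,-0.51,0],"yaw":0,"claw":0.2},
    {"delta_pos":[0.79,-0.51,0],"yaw":0,"claw":0.2},
    {"delta_pos":[0.79,-0.51,0],"yaw":0,"claw":0.2},
    {"delta_pos":[0.4,-0.26,0],"yaw":-0.5,"claw":0.2},
    {"delta_pos":[0,0,0],"yaw":-1,"claw":0.2},
    {"delta_pos":[0,0,0],"yaw":-1,"claw":0.2},
    {"delta_pos":[0,0,0],"yaw":-1,"claw":0.2},
    {"delta_pos":[0,0,0],"yaw":-1,"claw":0.2},
    {"delta_pos":[0,0,0],"yaw":-1,"claw":0.2},
    {"delta_pos":[0,0,0],"yaw":-0.4,"claw":0.2},
    {"delta_pos":[0,0,0],"yaw":0,"claw":0.2}
  ]
}}

```text
t: 18.55
position: [547.9, 210.5, 110.2]
orientation: [[-0.316, 0.947, -0.054], [0.949, 0.316, -0.017], [0.001, -0.057, -0.998]]
ft_force: [0.1, -0.8, -1.5]
gripper_width: 0.558
```

```bash
python3 -c "
from h import *
rep((567.8,195.0),100,16.2)"
```

```text
18.55 [547.857 210.5   110.168] ft [ 0.144 -0.772 -1.509] w 0.558
units xyz [-0.701  0.486  0.311] yaw 0.3754990687174242 tilt [ 0.001 -0.057]
```

Call:
{"op": "send_rows", "data": {
  "deltas": [
    {"delta_pos":[-0.35,0.24,0],"yaw":0.4,"claw":0.2},
    {"delta_pos":[-0.35,0.2,0],"yaw":0,"claw":0.2},
    {"delta_pos":[0,0,0.3],"yaw":0,"claw":0.2},
    {"delta_pos":[0,0,0.3],"yaw":0,"claw":0.2},
    {"delta_pos":[0,0,0],"yaw":0,"claw":0.2}
  ]
}}

```text
t: 19.05
position: [566.9, 191.6, 88.5]
orientation: [[-0.271, 0.961, -0.056], [0.963, 0.27, -0.017], [-0.002, -0.059, -0.998]]
ft_force: [-0.3, -0.6, -1.2]
gripper_width: 0.556
```

```bash
python3 -c "
from h import *
rep((568.2,195.2),70,16.2)"
```

```text
19.05 [566.868 191.634  88.536] ft [-0.334 -0.61  -1.238] w 0.556
units xyz [0.103 0.111 0.612] yaw -0.08518177653899794 tilt [-0.002 -0.059]
```

Call:
{"op": "send_rows", "data": {
  "deltas": [
    {"delta_pos":[0.11,0.08,0],"yaw":-0.1,"claw":0.2},
    {"delta_pos":[0,0.02,0.1],"yaw":0,"claw":0.2},
    {"delta_pos":[0,0,0],"yaw":0,"claw":0.2}
  ]
}}

```text
t: 19.35
position: [568.2, 196.1, 84.4]
orientation: [[-0.282, 0.958, -0.057], [0.96, 0.281, -0.018], [-0.001, -0.06, -0.998]]
ft_force: [0.7, -0.6, -1.6]
gripper_width: 0.559
```

```bash
python3 -c "
from h import *
rep((568.2,195.2),60,16.2)"
```

```text
19.35 [568.177 196.054  84.417] ft [ 0.723 -0.618 -1.602] w 0.559
units xyz [-0.027  0.042  0.813] yaw 0.025148869083658692 tilt [-0.001 -0.06 ]
```

Call:
{"op": "send_rows", "data": {
  "deltas": [
    {"delta_pos":[-0.03,0.02,0.3],"yaw":0,"claw":0.2},
    {"delta_pos":[0,0.01,0.3],"yaw":0,"claw":0.2},
    {"delta_pos":[0,0.01,0.15],"yaw":0,"claw":0.2},
    {"delta_pos":[0,0,0],"yaw":0,"claw":0.2}
  ]
}}

```text
t: 19.75
position: [569.6, 196.0, 62.0]
orientation: [[-0.282, 0.958, -0.054], [0.959, 0.282, -0.017], [-0.001, -0.057, -0.998]]
ft_force: [-0.6, -0.4, -1.7]
gripper_width: 0.559
```

```bash
python3 -c "
from h import *
rep((568.2,195.2),48.5,16.2)"
```

```text
19.75 [569.577 196.007  62.017] ft [-0.607 -0.403 -1.668] w 0.559
units xyz [-0.013 -0.026  0.453] yaw 0.02962311570400722 tilt [-0.001 -0.057]
```

Call:
{"op": "send_rows", "data": {
  "deltas": [
    {"delta_pos":[-0.01,-0.04,0.15],"yaw":0,"claw":0.2},
    {"delta_pos":[0,-0.01,0.15],"yaw":0,"claw":0.2},
    {"delta_pos":[0,0,0.08],"yaw":0,"claw":0.2},
    {"delta_pos":[0,0,0],"yaw":0,"claw":0.2}
  ]
}}

```text
t: 20.15
position: [569.5, 195.8, 49.7]
orientation: [[-0.282, 0.958, -0.05], [0.96, 0.281, -0.015], [-0.0, -0.052, -0.999]]
ft_force: [1.4, 1.0, 0.4]
gripper_width: 0.56
```

Call:
{"op": "send_rows", "data": {
  "deltas": [
    {"delta_pos":[0,0,0.04],"yaw":0,"claw":0.2},
    {"delta_pos":[0,0,0],"yaw":0,"claw":0.75},
    {"delta_pos":[0,0,0],"yaw":0,"claw":0.75},
    {"delta_pos":[0,0,-0.5],"yaw":0,"claw":0.75},
    {"delta_pos":[0,0,-0.5],"yaw":0,"claw":0.75},
    {"delta_pos":[0,0,-0.2],"yaw":0,"claw":0.3},
    {"delta_pos":[0,0,0],"yaw":0,"claw":0},
    {"delta_pos":[0,0,0],"yaw":0,"claw":0},
    {"delta_pos":[0,0,0],"yaw":0,"claw":0}
  ]
}}

```text
t: 21.05
position: [570.2, 195.8, 88.5]
orientation: [[-0.282, 0.958, -0.052], [0.959, 0.282, -0.016], [-0.001, -0.054, -0.999]]
ft_force: [0.8, -0.3, 0.3]
gripper_width: 0.065
```

```bash
cat >> h.py <<'E'
def topz(fn,z):
    s,p,d,P=snap(fn);K=P[0];o=[]
    t=np.radians(16.2);X=np.array([np.cos(t),np.sin(t),0]);Y=np.array([-np.sin(t),np.cos(t),0]);c=np.array([569.7,195.5,z])
    for x in(-26,-20,-14,-8,-2):
      for y in(-15,15):
        u,v=np.round(proj(P,c+X*x+Y*y)[0]).astype(int);Z=np.median(d[v-1:v+2,u-1:u+2]);w=P[2]+P[1]@np.linalg.inv(K)@[u,v,1]*Z;o.append([x,y,w[2],*p[v,u]])
    print(np.array(o))
E
python3 - <<'E'
from h import *
topz('w_pre2',42)
rep((569,195.5),57,16.2)
E
```

```text
[[-26.    -15.     44.406 209.    173.     95.   ]
 [-26.     15.     43.965 203.    169.     94.   ]
 [-20.    -15.     43.87  208.    174.     95.   ]
 [-20.     15.     44.491 204.    170.     95.   ]
 [-14.    -15.     43.507 209.    174.     96.   ]
 [-14.     15.     43.841 204.    169.     92.   ]
 [ -8.    -15.     43.305 206.    172.     93.   ]
 [ -8.     15.     43.849 199.    164.     91.   ]
 [ -2.    -15.     43.49  197.    163.     90.   ]
 [ -2.     15.     44.011 203.    170.     94.   ]]
21.1 [570.059 195.817  88.301] ft [-0.614  0.377  0.115] w 0.003
units xyz [0.001 0.02  1.044] yaw 0.0305789468528405 tilt [-0.001 -0.055]
```

Brass lies in the nest, its rear a touch high (about 44 against 43.3 mm at the front). Pressing.

Call:
{"op": "send_rows", "data": {
  "deltas": [
    {"delta_pos":[0,0,0.4],"yaw":0,"claw":0},
    {"delta_pos":[0,0,0.4],"yaw":0,"claw":0},
    {"delta_pos":[0,0,0.15],"yaw":0,"claw":0},
    {"delta_pos":[0,0,0],"yaw":0,"claw":0}
  ]
}}

```text
t: 21.5
position: [568.0, 195.2, 56.2]
orientation: [[-0.282, 0.958, -0.053], [0.959, 0.282, -0.016], [-0.001, -0.056, -0.998]]
ft_force: [-0.8, 0.6, 12.5]
gripper_width: 0.004
```

Call:
{"op": "send_rows", "data": {
  "deltas": [
    {"delta_pos":[0,0,0.04],"yaw":0,"claw":0},
    {"delta_pos":[0,0,0.05],"yaw":0,"claw":0}
  ]
}}

```text
t: 21.7
position: [568.1, 195.2, 56.1]
orientation: [[-0.282, 0.958, -0.054], [0.959, 0.282, -0.017], [-0.001, -0.057, -0.998]]
ft_force: [-8.6, -2.5, 27.5]
gripper_width: 0.003
```

Call:
{"op": "send_rows", "data": {
  "deltas": [
    {"delta_pos":[0,0,0.04],"yaw":0,"claw":0},
    {"delta_pos":[0,0,0.05],"yaw":0,"claw":0},
    {"delta_pos":[0,0,0.05],"yaw":0,"claw":0},
    {"delta_pos":[0,0,0.05],"yaw":0,"claw":0},
    {"delta_pos":[0,0,0.05],"yaw":0,"claw":0}
  ]
}}

```text
t: 22.2
position: [568.1, 195.2, 56.1]
orientation: [[-0.282, 0.958, -0.055], [0.959, 0.282, -0.017], [-0.001, -0.057, -0.998]]
ft_force: [-5.2, -2.0, 21.1]
gripper_width: -0.005
```

Brass is firm at 56.1 mm (expected 56) with 21 to 27 N. On to the aluminium shim.

Call:
{"op": "send_rows", "data": {
  "deltas": [
    {"delta_pos":[0,0,-0.5],"yaw":0,"claw":0},
    {"delta_pos":[0,0,-0.9],"yaw":0,"claw":0},
    {"delta_pos":[0,0,-0.9],"yaw":0,"claw":0},
    {"delta_pos":[-0.5,-0.3,-0.2],"yaw":0,"claw":0.3},
    {"delta_pos":[-0.93,-0.5,0],"yaw":0,"claw":1},
    {"delta_pos":[-0.93,-0.5,0],"yaw":0,"claw":1},
    {"delta_pos":[-0.93,-0.5,0],"yaw":0,"claw":1},
    {"delta_pos":[-0.93,-0.5,0],"yaw":0,"claw":1},
    {"delta_pos":[-0.93,-0.5,0],"yaw":0,"claw":1},
    {"delta_pos":[-0.93,-0.5,0],"yaw":0,"claw":1},
    {"delta_pos":[-0.93,-0.5,0],"yaw":0,"claw":1},
    {"delta_pos":[-0.93,-0.5,0],"yaw":0,"claw":1},
    {"delta_pos":[-0.93,-0.5,0],"yaw":0,"claw":1},
    {"delta_pos":[-0.93,-0.5,0],"yaw":0,"claw":1},
    {"delta_pos":[-0.93,-0.5,0],"yaw":0,"claw":1},
    {"delta_pos":[-0.93,-0.5,0],"yaw":0,"claw":1},
    {"delta_pos":[-0.5,-0.2,0],"yaw":0.5,"claw":1},
    {"delta_pos":[0,0,0],"yaw":0.6,"claw":1},
    {"delta_pos":[0,0,0],"yaw":0,"claw":1}
  ]
}}

```text
t: 24.1
position: [466.9, -232.8, 130.9]
orientation: [[-0.167, 0.983, -0.078], [0.986, 0.166, -0.017], [-0.003, -0.08, -0.997]]
ft_force: [0.2, -0.7, 0.1]
gripper_width: 1.001
```

```bash
python3 - <<'E'
from h import *
s,p,d,P=snap('w_alu')
i,r=shim(s,p,P,(482,-222.5),8,60);print(i,r[:3])
R=np.array(s['orientation']);c=r[0]+R[:2,0]*1.0;print('corrected',c)
rep(c,40,r[1])
E
```

```text
(np.int64(329), np.int64(221), array([255., 255., 255.])) (array([ 477.515, -224.591]), np.float64(9.450541496276855), (70.16996765136719, 50.296939849853516))
corrected [ 477.348 -223.605]
24.15 [ 466.865 -232.587  130.907] ft [-0.711 -0.552 -0.422] w 0.998
units xyz [0.246 0.636 2.988] yaw 0.04907437567655778 tilt [-0.003 -0.08 ]
```

The aluminium outline is 70 x 50 mm at (477.5, -224.6), 9.5°, within 2.5 mm of the top camera. The tool has built up about 4.5° of forward tilt, which the grasp tolerates.

Call:
{"op": "send_rows", "data": {
  "deltas": [
    {"delta_pos":[0.12,0.32,0.5],"yaw":0,"claw":1},
    {"delta_pos":[0.12,0.3,0.6],"yaw":0,"claw":1},
    {"delta_pos":[0,0,0.6],"yaw":0,"claw":0.8},
    {"delta_pos":[0,0,0.6],"yaw":0,"claw":0.8},
    {"delta_pos":[0,0,0.5],"yaw":0,"claw":0.8},
    {"delta_pos":[0,0,0],"yaw":0,"claw":0.8}
  ]
}}

```text
t: 24.75
position: [475.3, -221.6, 41.0]
orientation: [[-0.184, 0.98, -0.08], [0.983, 0.184, -0.016], [-0.001, -0.082, -0.997]]
ft_force: [0.4, -0.0, 0.8]
gripper_width: 0.802
```

```bash
python3 - <<'E'
from h import *
rep((477.3,-223.6),11,9.5)
E
```

```text
24.75 [ 475.267 -221.559   40.971] ft [ 0.368 -0.019  0.846] w 0.802
units xyz [-0.078  0.136  0.991] yaw 0.18577077223508098 tilt [-0.001 -0.082]
```

Call:
{"op": "send_rows", "data": {
  "deltas": [
    {"delta_pos":[-0.08,0.1,0.4],"yaw":0.2,"claw":0.8},
    {"delta_pos":[0,0.03,0.4],"yaw":0,"claw":0.75},
    {"delta_pos":[0,0,0.1],"yaw":0,"claw":0.7},
    {"delta_pos":[0,0,0],"yaw":0,"claw":0.7}
  ]
}}

```text
t: 25.15
position: [478.0, -223.5, 12.3]
orientation: [[-0.165, 0.983, -0.08], [0.986, 0.164, -0.017], [-0.003, -0.081, -0.997]]
ft_force: [-0.6, -0.5, -0.7]
gripper_width: 0.701
```

```bash
python3 - <<'E'
from h import *
rep((477.3,-223.6),11,9.5)
E
```

```text
25.15 [ 477.954 -223.531   12.32 ] ft [-0.594 -0.543 -0.663] w 0.701
units xyz [ 0.001 -0.018  0.046] yaw -0.0020915875666016603 tilt [-0.003 -0.081]
```

Well placed; closing, then lifting.

Call:
{"op": "send_rows", "data": {
  "deltas": [
    {"delta_pos":[0,0,0.03],"yaw":0,"claw":0.65},
    {"delta_pos":[0,0,0],"yaw":0,"claw":0.4},
    {"delta_pos":[0,0,0],"yaw":0,"claw":0.2},
    {"delta_pos":[0,0,0],"yaw":0,"claw":0.2}
  ]
}}

```text
t: 25.55
position: [478.6, -223.8, 12.9]
orientation: [[-0.165, 0.983, -0.078], [0.986, 0.164, -0.017], [-0.004, -0.08, -0.997]]
ft_force: [0.4, 0.3, -0.7]
gripper_width: 0.565
```

Call:
{"op": "send_rows", "data": {
  "deltas": [
    {"delta_pos":[0,0,-0.4],"yaw":0,"claw":0.2},
    {"delta_pos":[0,0,-0.8],"yaw":0,"claw":0.2},
    {"delta_pos":[0,0,-0.9],"yaw":0,"claw":0.2},
    {"delta_pos":[0,0,-0.9],"yaw":0,"claw":0.2},
    {"delta_pos":[0,0,-0.7],"yaw":0,"claw":0.2},
    {"delta_pos":[0,0,0],"yaw":0,"claw":0.2}
  ]
}}

```text
t: 26.15
position: [487.7, -221.8, 131.4]
orientation: [[-0.165, 0.983, -0.077], [0.986, 0.165, -0.017], [-0.004, -0.079, -0.997]]
ft_force: [0.0, -1.4, -0.6]
gripper_width: 0.563
```

```bash
python3 - <<'E'
from h import *
held('w_held3',8-11.7)
rep((568,195),130,16.2)
E
```

```text
26.15 [ 487.7   -221.82   131.371] ft [ 0.029 -1.367 -0.597] 0.5625379827836972
top plane in tool (dz/dx,dz/dy,z) [-0.003 -0.079  3.934] rms 0.15372972828055537 tilt tool [-0.004 -0.079]
(np.int64(321), np.int64(274), array([237., 237., 238.])) (array([ 487.681, -222.708]), np.float64(9.5377836227417), (69.02937316894531, 49.4965934753418)) tool offs [-0.856  0.146  3.939] rel heading 0.03860122717829917
26.2 [ 487.023 -221.562  130.092] ft [-0.797 -1.498 -0.989] w 0.561
units xyz [13.248  4.939 -0.44 ] yaw -1.1163670300726685 tilt [-0.003 -0.08 ]
```

Held aluminium: level in the world, square, y offset 0.1 mm. Carrying it over more slowly to limit tilt.

Call:
{"op": "send_rows", "data": {
  "deltas": [
    {"delta_pos":[0.3,0.1,-0.05],"yaw":0,"claw":0.2},
    {"delta_pos":[0.6,0.22,-0.05],"yaw":0,"claw":0.2},
    {"delta_pos":[0.66,0.25,-0.05],"yaw":0,"claw":0.2},
    {"delta_pos":[0.66,0.25,-0.05],"yaw":0,"claw":0.2},
    {"delta_pos":[0.66,0.25,-0.05],"yaw":0,"claw":0.2},
    {"delta_pos":[0.66,0.25,-0.05],"yaw":0,"claw":0.2},
    {"delta_pos":[0.66,0.25,-0.05],"yaw":0,"claw":0.2},
    {"delta_pos":[0.66,0.25,-0.05],"yaw":0,"claw":0.2},
    {"delta_pos":[0.66,0.25,-0.05],"yaw":0,"claw":0.2},
    {"delta_pos":[0.66,0.25,-0.05],"yaw":0,"claw":0.2},
    {"delta_pos":[0.66,0.25,-0.05],"yaw":0,"claw":0.2},
    {"delta_pos":[0.66,0.25,-0.05],"yaw":0,"claw":0.2},
    {"delta_pos":[0.66,0.25,-0.05],"yaw":0,"claw":0.2},
    {"delta_pos":[0.66,0.25,-0.05],"yaw":0,"claw":0.2},
    {"delta_pos":[0.66,0.25,-0.05],"yaw":0,"claw":0.2},
    {"delta_pos":[0.66,0.25,-0.05],"yaw":0,"claw":0.2},
    {"delta_pos":[0.66,0.25,-0.05],"yaw":0,"claw":0.2},
    {"delta_pos":[0.66,0.25,-0.05],"yaw":0,"claw":0.2},
    {"delta_pos":[0.3,0.1,0],"yaw":-0.5,"claw":0.2},
    {"delta_pos":[0,0,0],"yaw":-0.5,"claw":0.2}
  ]
}}

```text
t: 28.2
position: [544.3, 174.6, 122.2]
orientation: [[-0.267, 0.956, -0.121], [0.963, 0.267, -0.015], [0.018, -0.12, -0.993]]
ft_force: [0.4, -0.2, -0.6]
gripper_width: 0.563
```

```bash
python3 - <<'E'
from h import *
rep((568.5,195.2),110,16.2)
E
```

```text
28.2 [544.28  174.594 122.222] ft [ 0.385 -0.241 -0.643] w 0.563
units xyz [0.439 1.005 0.296] yaw -0.09508300292970932 tilt [ 0.018 -0.12 ]
```

Call:
{"op": "send_rows", "data": {
  "deltas": [
    {"delta_pos":[0.15,0.33,0],"yaw":-0.1,"claw":0.2},
    {"delta_pos":[0.15,0.33,0],"yaw":0,"claw":0.2},
    {"delta_pos":[0.12,0.28,0.2],"yaw":0,"claw":0.2},
    {"delta_pos":[0,0,0.2],"yaw":0,"claw":0.2},
    {"delta_pos":[0,0,0],"yaw":0,"claw":0.2}
  ]
}}

```text
t: 28.7
position: [565.8, 197.0, 102.2]
orientation: [[-0.276, 0.953, -0.126], [0.961, 0.276, -0.017], [0.019, -0.126, -0.992]]
ft_force: [-0.3, -0.7, -1.5]
gripper_width: 0.564
```

```bash
python3 - <<'E'
from h import *
rep((569.3,195.3),80,16.2)
E
```

```text
28.7 [565.778 196.968 102.187] ft [-0.29  -0.665 -1.543] w 0.564
units xyz [-0.1   0.19  0.72] yaw -0.007569304262747305 tilt [ 0.019 -0.126]
```

Call:
{"op": "send_rows", "data": {
  "deltas": [
    {"delta_pos":[-0.09,0.17,0],"yaw":0,"claw":0.2},
    {"delta_pos":[0,0.02,0.25],"yaw":0,"claw":0.2},
    {"delta_pos":[0,0.02,0.2],"yaw":0,"claw":0.2},
    {"delta_pos":[0,0,0],"yaw":0,"claw":0.2}
  ]
}}

```text
t: 29.1
position: [570.8, 194.7, 86.4]
orientation: [[-0.274, 0.953, -0.127], [0.961, 0.274, -0.017], [0.018, -0.127, -0.992]]
ft_force: [0.1, -0.2, -0.4]
gripper_width: 0.565
```

```bash
python3 - <<'E'
from h import *
rep((569.3,195.3),65,16.2)
E
```

```text
29.1 [570.847 194.705  86.429] ft [ 0.087 -0.236 -0.372] w 0.565
units xyz [0.02  0.047 0.715] yaw -0.024755911115409052 tilt [ 0.018 -0.127]
```

Call:
{"op": "send_rows", "data": {
  "deltas": [
    {"delta_pos":[0.02,0.02,0.2],"yaw":0,"claw":0.2},
    {"delta_pos":[0,0.01,0.2],"yaw":0,"claw":0.2},
    {"delta_pos":[0,0.01,0.2],"yaw":0,"claw":0.2},
    {"delta_pos":[0,0,0],"yaw":0,"claw":0.2}
  ]
}}

```text
t: 29.5
position: [570.5, 195.5, 67.5]
orientation: [[-0.274, 0.954, -0.124], [0.962, 0.274, -0.017], [0.018, -0.124, -0.992]]
ft_force: [2.7, 1.7, -1.2]
gripper_width: 0.561
```

```bash
python3 - <<'E'
from h import *
rep((569.3,195.3),55,16.2)
E
```

```text
29.5 [570.5   195.496  67.517] ft [ 2.678  1.701 -1.174] w 0.561
units xyz [-0.003  0.012  0.419] yaw -0.027160959595198857 tilt [ 0.018 -0.124]
```

Call:
{"op": "send_rows", "data": {
  "deltas": [
    {"delta_pos":[0,0,0.15],"yaw":0,"claw":0.2},
    {"delta_pos":[0,0,0.12],"yaw":0,"claw":0.2},
    {"delta_pos":[0,0,0.08],"yaw":0,"claw":0.2},
    {"delta_pos":[0,0,0],"yaw":0,"claw":0.2}
  ]
}}

```text
t: 29.9
position: [570.5, 195.7, 58.1]
orientation: [[-0.275, 0.954, -0.121], [0.961, 0.275, -0.016], [0.018, -0.121, -0.992]]
ft_force: [1.6, 0.1, -1.8]
gripper_width: 0.564
```

Call:
{"op": "send_rows", "data": {
  "deltas": [
    {"delta_pos":[0,-0.02,0.08],"yaw":0,"claw":0.2},
    {"delta_pos":[0,0,0.06],"yaw":0,"claw":0.2},
    {"delta_pos":[0,0,0],"yaw":0,"claw":0.2}
  ]
}}

```text
t: 30.2
position: [570.3, 195.7, 54.8]
orientation: [[-0.275, 0.954, -0.12], [0.961, 0.275, -0.015], [0.018, -0.119, -0.993]]
ft_force: [-0.0, -0.5, 2.1]
gripper_width: 0.558
```

Contact felt; releasing and rising straight up.

Call:
{"op": "send_rows", "data": {
  "deltas": [
    {"delta_pos":[0,0,0],"yaw":0,"claw":0.75},
    {"delta_pos":[0,0,0],"yaw":0,"claw":0.75},
    {"delta_pos":[0,-0.06,-0.5],"yaw":0,"claw":0.75},
    {"delta_pos":[0,-0.06,-0.5],"yaw":0,"claw":0.75},
    {"delta_pos":[0,-0.03,-0.2],"yaw":0,"claw":0.3},
    {"delta_pos":[0,0,0],"yaw":0,"claw":0},
    {"delta_pos":[0,0,0],"yaw":0,"claw":0},
    {"delta_pos":[0,0,0],"yaw":0,"claw":0}
  ]
}}

```text
t: 31.0
position: [569.0, 194.7, 94.5]
orientation: [[-0.274, 0.954, -0.122], [0.962, 0.274, -0.016], [0.018, -0.121, -0.992]]
ft_force: [0.7, -0.4, -0.4]
gripper_width: 0.066
```

```bash
python3 - <<'E'
from h import *
topz('w_pre3',50)
rep((570.5,195.5),65,16.2)
E
```

```text
[[-26.    -15.     51.949 240.    240.    243.   ]
 [-26.     15.     52.984 240.    240.    243.   ]
 [-20.    -15.     51.641 241.    241.    243.   ]
 [-20.     15.     52.213 242.    242.    244.   ]
 [-14.    -15.     51.886 241.    242.    244.   ]
 [-14.     15.     52.403 241.    242.    244.   ]
 [ -8.    -15.     51.354 239.    239.    242.   ]
 [ -8.     15.     52.109 243.    242.    245.   ]
 [ -2.    -15.     51.079 233.    233.    237.   ]
 [ -2.     15.     52.055 241.    242.    244.   ]]
31.05 [568.941 194.642  94.383] ft [-0.288 -0.275  0.832] w 0.003
units xyz [-0.005  0.176  0.965] yaw -0.02576399327109513 tilt [ 0.018 -0.122]
```

Aluminium sits about 1 mm high at the rear, to be pressed home. I'll press with the tips a little back so that the tilted front edge lands near the centre.

Call:
{"op": "send_rows", "data": {
  "deltas": [
    {"delta_pos":[0,-0.03,0.35],"yaw":0,"claw":0},
    {"delta_pos":[0,0,0.35],"yaw":0,"claw":0},
    {"delta_pos":[0,0,0.18],"yaw":0,"claw":0},
    {"delta_pos":[0,0,0],"yaw":0,"claw":0}
  ]
}}

```text
t: 31.45
position: [564.1, 193.8, 64.8]
orientation: [[-0.274, 0.954, -0.123], [0.961, 0.274, -0.016], [0.018, -0.123, -0.992]]
ft_force: [0.7, -0.0, 5.5]
gripper_width: -0.005
```

Call:
{"op": "send_rows", "data": {
  "deltas": [
    {"delta_pos":[0,0,0.04],"yaw":0,"claw":0},
    {"delta_pos":[0,0,0.05],"yaw":0,"claw":0}
  ]
}}

```text
t: 31.65
position: [564.2, 193.8, 64.4]
orientation: [[-0.274, 0.954, -0.123], [0.961, 0.274, -0.016], [0.018, -0.123, -0.992]]
ft_force: [-5.5, -2.3, 23.1]
gripper_width: 0.0
```

Call:
{"op": "send_rows", "data": {
  "deltas": [
    {"delta_pos":[0,0,0.04],"yaw":0,"claw":0},
    {"delta_pos":[0,0,0.05],"yaw":0,"claw":0},
    {"delta_pos":[0,0,0.05],"yaw":0,"claw":0},
    {"delta_pos":[0,0,0.05],"yaw":0,"claw":0},
    {"delta_pos":[0,0,0.05],"yaw":0,"claw":0}
  ]
}}

```text
t: 32.15
position: [564.1, 193.8, 64.5]
orientation: [[-0.275, 0.954, -0.123], [0.961, 0.275, -0.016], [0.018, -0.123, -0.992]]
ft_force: [-4.3, -1.5, 15.4]
gripper_width: -0.004
```

Call:
{"op": "send_rows", "data": {
  "deltas": [
    {"delta_pos":[0,-0.06,-0.5],"yaw":0,"claw":0},
    {"delta_pos":[0,-0.1,-0.8],"yaw":0,"claw":0},
    {"delta_pos":[0,0.3,-0.9],"yaw":0,"claw":0},
    {"delta_pos":[0,0.7,-0.9],"yaw":0,"claw":0},
    {"delta_pos":[0,0.7,-0.5],"yaw":0,"claw":0},
    {"delta_pos":[0,0.5,0],"yaw":0,"claw":0},
    {"delta_pos":[0,0,0],"yaw":0,"claw":0}
  ]
}}

```text
t: 32.85
position: [637.3, 212.7, 172.2]
orientation: [[-0.275, 0.954, -0.124], [0.961, 0.275, -0.017], [0.018, -0.123, -0.992]]
ft_force: [0.2, 0.7, -0.5]
gripper_width: 0.001
```

```bash
python3 - <<'E'
from h import *
s,p,d,P=snap('w_end');print(s['t'],np.array(s['position']))
topz('w_end2',50)
t=np.radians(16.2);X=np.array([np.cos(t),np.sin(t),0]);Y=np.array([-np.sin(t),np.cos(t),0])
uv=proj(P,np.array([569.7,194.6,20]));print(uv);u,v=np.round(uv[0]).astype(int)
im=p[max(v-110,0):v+110,u-120:u+120,::-1];cv2.imwrite('pics/w_endc.png',cv2.resize(im,None,fx=2.5,fy=2.5,interpolation=cv2.INTER_CUBIC))
i,r=shim(s,p,P,(569.7+8,194.6+2),50,25);c=r[0]+np.array(s['orientation'])[:2,0]-[569.67,195.56];print(r[:3],'nest xy',c@X[:2],c@Y[:2])
E
```

```text
32.85 [637.269 212.68  172.249]
[[-26.    -15.     50.444 240.    241.    243.   ]
 [-26.     15.     50.36  241.    241.    244.   ]
 [-20.    -15.     50.701 241.    241.    243.   ]
 [-20.     15.     50.281 241.    240.    242.   ]
 [-14.    -15.     50.504 241.    242.    244.   ]
 [-14.     15.     50.143 241.    241.    244.   ]
 [ -8.    -15.     50.5   240.    240.    243.   ]
 [ -8.     15.     49.989 242.    242.    244.   ]
 [ -2.    -15.     50.328 234.    234.    237.   ]
 [ -2.     15.     49.95  234.    234.    237.   ]]
[[318.772 135.527]]
(array([572.921, 195.055]), np.float64(-163.75022506713867), (129.263671875, 94.95103454589844)) nest xy 2.985884552154862 -0.39223772500582443
```

View pics/w_endc.png

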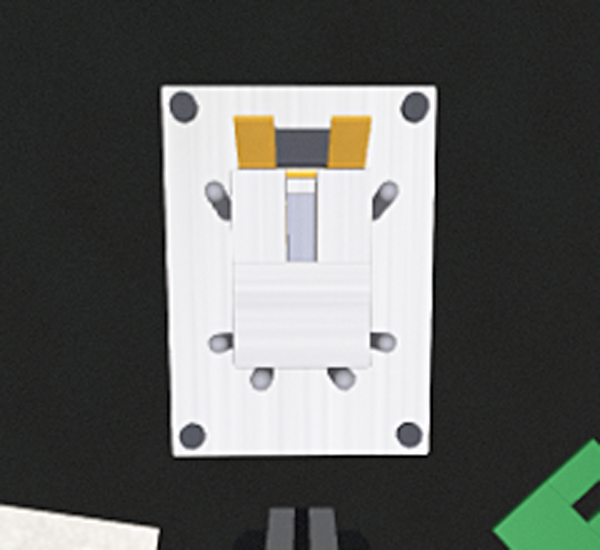

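The closing picture shows the aluminium shim square between the dowels, its closed end on the end dowels (260,378) and (343,378) and its slot towards the clip (302,145). Its top is flat at 50.0 to 50.7 mm (expected 50). The robot is well clear, so I'm handing in.

```bash
python3 -c "
from rig import *
print(sign_off())"
```

```text
the job is handed in; nothing more can be done
None
```

The shim pack is built in the nest: steel at the bottom, then brass, then aluminium, all slots towards the yellow clip. I handed it in at about 33 s. Each shim was let go, then pressed with closed fingertips until it turned firm, before the next was added.

| Shim | Press force readings (N) | TCP height when firm (mm) | Expected (mm) |
|---|---|---|---|
| Steel | 9–22 | 50.1 | 50 |
| Brass | 13–28 | 56.1 | 56 |
| Aluminium | 6–23 | 64.4 | about 65, with the tool tilted |

**Force:** the brass and aluminium presses, and a single steel reading, went slightly over the 15–20 N asked. The highest reading was 27.5 N, far under the 80 N limit.

**Last check:** the depth image put the aluminium top at 50.0–50.7 mm, against 50 mm. In the picture the shim lies square between the side dowels and against the end dowels. The gripper was well clear, and I never touched the other shims, screwdriver or bottle.

**What failed or disagreed:**
- **Final outline fit:** my last outline measurement of the aluminium shim failed because its colour merged with the nest base. Its position in the nest therefore rests on the picture and the heights.
- **Wrist camera:** it read about 1 mm off sideways, which I corrected for.
- **Tool tilt:** the tool built up about 7° of tilt over the long moves. Two shims went in slightly tilted and were pressed flat.

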